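Rack and lock up the backup drives

TASK

Put away the backup drives lying on the desk: draw the red-knobbed bolt fully out, slide the keeper bar by its red handle fully open to the back, and stand every drive on its short end in a leaning slot of its own, all the way down and resting against the back. Then slide the bar fully closed over the drives and push the bolt fully home, so that the rack is locked. Do not disturb the mug and the desk clock.

Things in the scene. Friction and masses are not known exactly. Their poses are not given: they have to be found in the camera images.
- rack: Grey drive rack, fixed to the desk, yaw within 0.15 rad of 0. Origin on the desk under the middle of the row of four slots; x away from the robot, y to the left along the row, z up. Base plate 12 mm thick, 376 mm wide (y), from 50 mm in front of the origin to 150 mm behind it, with a 62 mm deep extension for the bolt that ends 310 mm left of the origin.
- bar (a joint): Aluminium keeper bar, a portal sliding along the rack's x. 0 = fully closed over the drives' tops, 0.075 m = fully open behind them (a stop at each end). Bar 16 mm deep (x), 372 mm long, from 135 to 145 mm above the desk, 7 mm above seated drives; a leg at each end. Needs 2 N and stays where left. While bolted it has about 2 mm of play.
- bar_grip (a point): Point in the red handle fin on top of the bar at its middle, 166 mm above the desk; moves with the bar. The fin is 12 mm thick along the rack's x, 56 mm long along y and stands from 145 to 176 mm above the desk.
- bolt (a joint): Round steel bolt, 10 mm thick, at the rack's left end, sliding along the rack's y. 0 = fully home in the keeper on the bar's left leg (locks the bar), 0.032 m = fully drawn out to the left (a stop at each end). Needs 2 N and stays where left. The keeper is 15 mm wide, so the bar must be fully closed before the bolt can enter.
- bolt_grip (a point): Point in the bolt's red upright knob, 85 mm above the desk; moves with the bolt. The knob is round, 14 mm thick, with an 18 mm cap, its top 100 mm above the desk. The bolt's housings beside it along y are 54 mm high. With the bolt home it stands 67 mm left of the bar's 145 mm tall left leg.
- slot_1: Black leaning slot, the rightmost of four, 84 mm apart. Origin at the slot's floor, 25 mm above the desk, on the mid-plane of a drive resting against the back wall. z up along the slot, leaning 25 degrees from vertical towards the rack's +x; y across the slot, along the rack's y; x square to the back wall, away from the robot and down. A seated drive's centre is at about (0, 0, 55) mm.
- slot_2: Second slot from the right, like slot 1. Inside each slot is 56 mm wide (y) and 24 mm thick, from x = -17 mm (front wall) to x = +7 mm (back wall). Walls 34 mm high, the mouth flared for a further 10 mm at the front and sides; a back rest, 36 mm wide in the middle, reaches 90 mm up along z, so a drive's long sides stand free above the walls.
- slot_3: Third slot from the right, like slots 1 and 2.
- slot_4: Leftmost slot, nearest the bolt, like slots 1 and 2.
- drive_1: Loose portable backup drive, blue with white trim, a flat box 110 x 52 x 14 mm, about 0.17 kg, lying flat on the desk. Origin at the centre of its underside; x along the 110 mm length, y along the 52 mm width, z out of its upper face. Not every drive is present in every run. Either short end may go down and either face forward.
- drive_1_mid (a point): Centre of drive 1 (7 mm above its origin along its z).
- drive_2: Loose portable backup drive, orange with black trim, a flat box 110 x 52 x 14 mm, about 0.17 kg, lying flat on the desk. Origin at the centre of its underside; x along the 110 mm length, y along the 52 mm width, z out of its upper face. Not every drive is present in every run. Either short end may go down and either face forward.
- drive_2_mid (a point): Centre of drive 2 (7 mm above its origin along its z).
- drive_3: Loose portable backup drive, white with blue trim, a flat box 110 x 52 x 14 mm, about 0.17 kg, lying flat on the desk. Origin at the centre of its underside; x along the 110 mm length, y along the 52 mm width, z out of its upper face. Not every drive is present in every run. Either short end may go down and either face forward.
- drive_3_mid (a point): Centre of drive 3 (7 mm above its origin along its z).
- drive_4: Loose portable backup drive, green with black trim, a flat box 110 x 52 x 14 mm, about 0.17 kg, lying flat on the desk. Origin at the centre of its underside; x along the 110 mm length, y along the 52 mm width, z out of its upper face. Not every drive is present in every run. Either short end may go down and either face forward.
- drive_4_mid (a point): Centre of drive 4 (7 mm above its origin along its z).
- mug: Bystander: dark blue mug, 91 mm tall, 82 mm wide (114 mm with handle); origin at the centre of its underside.
- desk_clock: Bystander: brown desk clock, 53 x 100 x 88 mm, behind the rack; origin at the centre of its underside.
Things that resemble listed ones, but are neither listed nor needed, are in the scene too. Several things have the shape of the drive_2; the one meant has the colours described above.

How it is judged:
By the outcome, as a careful person would: the job done as asked, in the order asked, and still so for the second after the job is handed in, with the robot touching nothing.
Of drive_1, drive_2, drive_3, drive_4 only 3 to 4 are there at a start; the rules pass over those that are not, and their reading is None.
At some moment in a run one of drive_1, drive_2, drive_3, drive_4 may be knocked a few centimetres aside while the robot is not near it.
Once in a run the grip may slacken for a moment while it holds something.
It also fails if it takes over 210 s, if anything falls off the work surface, if the arm or the gripper's body presses on something with over 40 N, if the wrist force passes 120 N, or if a joint passes its speed limit or range.

ROBOT

A 7-joint arm with a two-finger parallel gripper is mounted at the origin on the work surface; the furniture and walls round the work are solid. World frame = base frame: x ahead of the robot, y to its left, z up, the work surface at z = 0. Lengths are in m, angles in degrees, forces in N, time in s.
With the tool pointing down it reaches from about 0.425 to 0.875 m from the base axis. Payload 4.7 kg.
Tool frame: the origin (TCP) lies between the finger pads; the fingertips stand 17 mm ahead of it and the grasp point (between the pads) lies 2 mm behind it; z points along the fingers, y is the line along which they close (so a half turn about z gives the same grasp; the last joint's range is limited). The gripper opens to 87 mm and grips with 3 to 60 N. Pads are 19 mm wide; open, the fingers measure 117 mm over their backs; the gripper's body (75 mm by 190 mm) begins 51 mm behind the grasp point.
Start: joints at [67.156, 18.392, -4.016, 83.108, 1.295, 78.541, -3.26], TCP at [0.261, -0.595, 0.213] pointing down, gripper open.
Joint ranges: [-163.93, 163.93], [-17.29, 119.83], [-79.2, 71.16], [3.27, 140.29], [-89.18, 269.18], [5.43, 117.66], [-154.24, 154.24]. Speed limits (degrees/s): [147.25, 147.25, 180, 180, 180, 180, 180].

INTERFACE

Orientations are given as [roll, pitch, yaw] about the fixed x, y, z axes, in that order (R = Rz(yaw) Ry(pitch) Rx(roll)).
In Python, from cell import env, cams gives the robot as it stands.
- The arm moves only by the shell command python3 -m pendant 'ROWS' [FORCE]. ROWS is JSON, a list of rows, each an object of numbers: "tx", "ty", "tz": the shift along the tool's x, y, z each as a share of 0.05 m, from -1 to 1; "spin": the turn about the tool's z as a share of 4 degrees, from -1 to 1; "claw": the closure, from 0 (fully open) to 1 (shut). A call has 1 to 10 rows; each row shifts and turns the commanded pose from where the row before left it, along the tool's axes as they then stand; what a row does not reach is not made up. A row lasts 1/8 s, in which the tool goes at most 62.5 mm and 10.7 degrees, less where a joint would pass 70% of its speed; a pose out of reach is approached as far as the arm can. A call with a number of a shift or a turn outside -1 to 1 is refused whole. A call with a gripper value outside its range is refused whole. The fingers move at their own pace and stop on an object; FORCE is the grip in N (left out, the last holds). Time passes only in rows, so rows that do not move let the fingers close. It gives the time, the measured TCP pose, the force, the opening and the grip force at its end, in the units of the state.
- env.get_obs(): the state, without advancing time (a new reading comes with each control period).
- cams.read_camera(name): name is "side" or "top"; returns the picture (480x640x3 uint8, red, green, blue); there is no depth.
- cams.camera_info(name): a dict with "fx", "fy", "cx", "cy" (pixels), "k1" (the pictures are not rectified: a ray, as slopes to the right and down, at radius r is drawn at 1 + k1 r^2 times it, then the intrinsics apply), "rvec" (rotation vector, rad) and "tvec" (3), from world to camera coordinates, as OpenCV has them. Camera axes: x right, y down, z forward; pixel columns grow to the right and rows downward; lengths in m; the calibration is good to about 2 mm. A picture is of the moment at which its call begins. camera_info takes no time and is no camera call.
- env.sign_off(): hands the job in; it is judged then, once.
The state is a dict: "time_s": time; "qpos": joint angles; "joint_velocities": joint speeds; "effort": joint torques, N m; "tool_pos": TCP position; "tool_rot": TCP orientation; "force": force on the tool from outside, world axes, zero at the start; "wrist_torque": the same for the moment, N m; "grip_width": finger opening in m; "grasp_force": force on a finger pad.
Only numpy, scipy, OpenCV 4.12 (cv2) and the standard library are available. Lean on these libraries where they do the work, as an engineer would, in place of code of your own. Each camera call takes 0.05 s, during which the arm holds its last target. There are 200 camera calls.

## Working session

There is one attempt and no reset: what is moved stays moved. The work goes in short steps, Python scripts to look and compute and a shell command to move; the robot and the scene stay as the last step left them, time stands still between calls to the robot, and variables do not carry over. Pictures are saved under pics/ and viewed, at most 14 in all, crops included, and the job is handed in when it is done.

```bash
ls; mkdir -p pics; python3 - <<'E'
from cell import env,cams
import cv2
for n in("top","side"):
    im=cams.read_camera(n);cv2.imwrite(f"pics/{n}0.png",im[:,:,::-1]);print(n,cams.camera_info(n))
o=env.get_obs();print(o)
E
```

```text
pics
top {'fx': 609.8651757522991, 'fy': 609.8651757522991, 'cx': 315.1015840251777, 'cy': 238.71463736370822, 'k1': 0.07371846760630534, 'rvec': array([ 2.1553008 , -2.11084503,  0.22231302]), 'tvec': array([-0.04901899,  0.52359921,  1.53272487])}
side {'fx': 482.8778305811323, 'fy': 482.8778305811323, 'cx': 317.98177479881014, 'cy': 229.8707227457083, 'k1': -0.06399300498513728, 'rvec': array([ 0.54000282, -2.36470501,  1.56930405]), 'tvec': array([0.41962893, 0.19387692, 1.08786689])}
{'time_s': 0.1, 'qpos': array([67.15746332, 18.43499691, -4.01583746, 83.16764076,  1.2942537 ,
       78.53891074, -3.26230345]), 'joint_velocities': array([-0.0115525 , -0.11100197, -0.05098332, -0.14562895, -0.06147001,
        0.07980946,  0.0437061 ]), 'effort': array([ 1.56343858e-04, -4.92572236e+01, -4.05021999e-01, -3.13400209e+01,
       -6.38710661e-02,  3.95186269e-02,  6.25147482e-05]), 'tool_pos': array([ 0.26051328, -0.5949677 ,  0.2119712 ]), 'tool_rot': array([-1.79903640e+02,  4.51116024e-03,  2.36499670e+01]), 'force': array([ 0.19876093, -0.28479089,  0.54285066]), 'wrist_torque': array([ 0.01320178,  0.02268033, -0.02912086]), 'grasp_force': 0.0, 'grip_width': 0.08713492085609012}
```

View pictures.

View pics/top0.png

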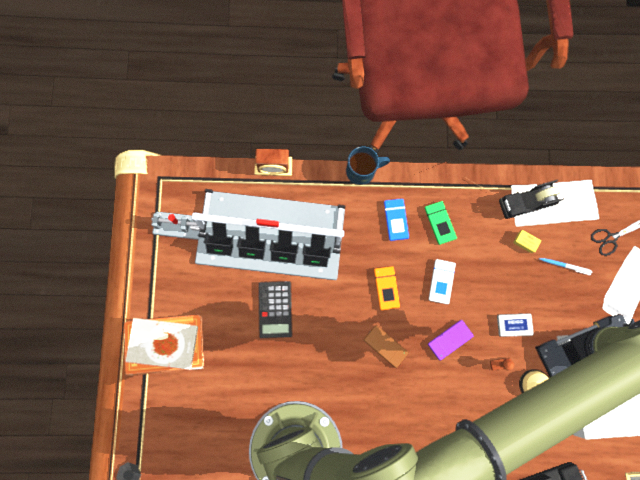

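View pics/side0.png

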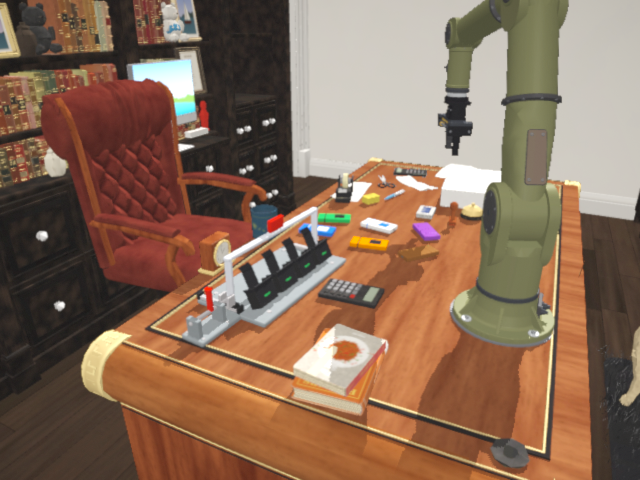

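```bash
cat > h.py <<'E'
import numpy as np,cv2
from cell import env,cams
from scipy.spatial.transform import Rotation as Ro
def cam(n):
    i=cams.camera_info(n);K=np.array([[i['fx'],0,i['cx']],[0,i['fy'],i['cy']],[0,0,1]])
    return K,np.array([i['k1'],0,0,0,0.]),i['rvec'],i['tvec']
def p2w(n,uv,z):
    K,d,r,t=cam(n);s=cv2.undistortPoints(np.array(uv,float).reshape(-1,1,2),K,d).reshape(-1,2)
    R=cv2.Rodrigues(r)[0];c=-R.T@t;v=np.c_[s,np.ones(len(s))]@R
    z=np.broadcast_to(z,len(s));return c+v*((z-c[2])/v[:,2])[:,None]
def w2p(n,P):
    K,d,r,t=cam(n);return cv2.projectPoints(np.array(P,float).reshape(-1,1,3),r,t,K,d)[0].reshape(-1,2)
def crop(n,x0,y0,w,h,s,out,im=None):
    im=cams.read_camera(n) if im is None else im
    c=cv2.resize(im[y0:y0+h,x0:x0+w],None,fx=s,fy=s,interpolation=cv2.INTER_CUBIC);cv2.imwrite(out,c[:,:,::-1]);return im
E
python3 - <<'E'
from h import *
im=cv2.imread('pics/top0.png')[:,:,::-1]
crop('top',145,180,200,105,4,'pics/rack.png',im)
hsv=cv2.cvtColor(np.ascontiguousarray(im),cv2.COLOR_RGB2HSV)
crop('top',365,185,110,140,4,'pics/drv.png',im)
for n,p,z in [('red bar',(268,223),.176),('mug',(363,164),.08),('clock',(273,162),.08),('blue',(397,219),.014),('green',(440,222),.014),('or',(387,288),.014),('white',(442,281),.014)]: print(n,p2w('top',[p],z).round(3))
E
```

```text
red bar [[0.536 0.078 0.176]]
mug [[ 0.72  -0.159  0.08 ]]
clock [[0.719 0.076 0.08 ]]
blue [[ 0.59  -0.257  0.014]]
green [[ 0.584 -0.372  0.014]]
or [[ 0.404 -0.229  0.014]]
white [[ 0.426 -0.374  0.014]]
```

View pics/rack.png

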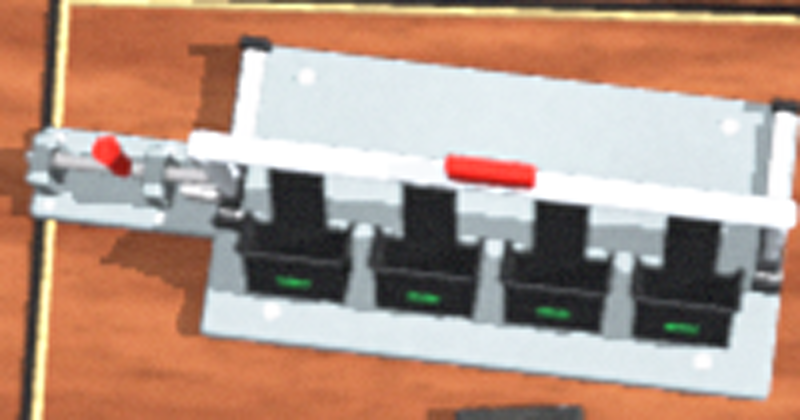

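View pics/drv.png

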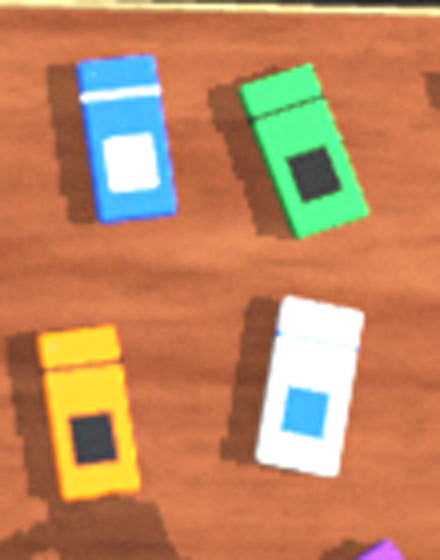

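```bash
cat >> h.py <<'E'
def tw(p):  # pose -> 4x4-ish rack transform
    x,y,a=p;return lambda P:np.c_[x+np.cos(a)*P[:,0]-np.sin(a)*P[:,1],y+np.sin(a)*P[:,0]+np.cos(a)*P[:,1],P[:,2]]
E
python3 - <<'E'
from h import *
from scipy.optimize import least_squares as ls
M=np.array([[-50,188,12],[-50,-188,12],[150,-188,12]])/1e3
U=np.array([[202,333],[768,398],[795,108]])/4+[145,180]
W=p2w('top',U,.012);print(W.round(3), np.linalg.norm(W[0]-W[1]))
f=ls(lambda p:(tw(p)(M[:2])-W[:2]).ravel(),[.5,.07,-.1]);print('rack',f.x.round(4),np.degrees(f.x[2]),f.fun.round(4))
x,y,a=f.x
def inv(P):
    d=np.array(P)[:,:2]-[x,y];return np.c_[np.cos(a)*d[:,0]+np.sin(a)*d[:,1],-np.sin(a)*d[:,0]+np.cos(a)*d[:,1]]
fin=p2w('top',np.array([[447,157],[536,167],[534,187],[446,178]])/4+[145,180],.176)
print('fin',fin.mean(0),inv(fin))
kn=p2w('top',np.array([[106,148],[120,165]])/4+[145,180],[.1,.08]);print('knob',kn,inv(kn))
# slots floor-front top edges predicted
s,c=np.sin(np.radians(25)),np.cos(np.radians(25))
P=[]
for k in range(4):
    for yy in(-28,28):
        P.append([(-17*c+34*s)/1e3,(-126+84*k+yy)/1e3,(25+17*s+34*c)/1e3])
print('front wall tops in crop',((w2p('top',tw(f.x)(np.array(P)))-[145,180])*4).round(0).tolist())
D=dict(blue=[(78,63),(155,56),(176,213),(101,222)],green=[(240,87),(311,64),(369,214),(301,238)],orange=[(38,336),(115,325),(140,488),(62,499)],white=[(286,296),(364,311),(336,476),(257,462)])
for n,q in D.items():
    w=p2w('top',np.array(q)/4+[365,185],.014)[:,:2];d=w[0]+w[1]-w[2]-w[3]
    print(n,w.mean(0).round(4),'yaw',np.degrees(np.arctan2(d[1],d[0])).round(1),'L',np.linalg.norm(d)/2,'W',np.linalg.norm(w[0]-w[1]))
E
```

```text
[[ 0.459  0.273  0.012]
 [ 0.424 -0.098  0.012]
 [ 0.62  -0.114  0.012]] 0.372975980133866
rack [ 0.4913  0.0826 -0.0941] -5.392279921253623 [ 0.0001  0.0015 -0.     -0.0001 -0.0015 -0.    ]
fin [0.53604618 0.07837062 0.176     ] [[ 0.05112236  0.02706594]
 [ 0.05131457 -0.02640642]
 [ 0.03905474 -0.02672754]
 [ 0.03833461  0.02599273]]
knob [[0.56196796 0.32329807 0.1       ]
 [0.55557557 0.31828017 0.08      ]] [[0.04774678 0.24626071]
 [0.04185423 0.2406643 ]]
front wall tops in crop [[730.0, 307.0], [643.0, 297.0], [600.0, 292.0], [513.0, 282.0], [469.0, 277.0], [382.0, 267.0], [338.0, 262.0], [251.0, 252.0]]
blue [ 0.5885 -0.2564] yaw 7.5 L 0.10871975231322244 W 0.052184477222093614
green [ 0.5828 -0.375 ] yaw 20.3 L 0.1086922395614621 W 0.05081606837582239
orange [ 0.4047 -0.2298] yaw 8.3 L 0.1075888918038652 W 0.051468921490921235
white [ 0.425  -0.3755] yaw -10.9 L 0.11141750426173436 W 0.05191787379848361
```

```bash
cat >> h.py <<'E'
def go(x,y,z,yaw=None):
    o=env.get_obs();R=Ro.from_euler('xyz',o['tool_rot'],degrees=True).as_matrix()
    d=R.T@(np.array([x,y,z])-o['tool_pos'])/.05
    s='' if yaw is None else ' spin rows %.2f'%(-((yaw-o['tool_rot'][2]+180)%360-180)/4)
    print('t',round(o['time_s'],2),'pos',o['tool_pos'].round(4),'yaw',o['tool_rot'].round(1),'-> tx,ty,tz',d.round(2),s)
RK=np.array([.4913,.0826,-.0941])
def rk(x,y,z): return tw(RK)(np.array([[x,y,z]]))[0]
E
python3 -m pendant '[{"spin":-1,"tz":-0.7},{"spin":-1},{"spin":-1},{"spin":-1},{"spin":-1},{"spin":-1},{"spin":-1},{"spin":-1},{"spin":-1},{"spin":-1}]'
python3 -m pendant '[{"spin":-1},{"spin":-1},{"spin":-1},{"spin":-1},{"spin":-1},{"spin":-0.25},{}]'
python3 -c "
from h import *
go(*rk(.0448,.243,.2),84.6)"
```

```text
t 0.1 pos [ 0.2605 -0.595   0.212 ] yaw [-179.9    0.    23.6] -> tx,ty,tz [ 12.81 -14.38   0.26]  spin rows -15.24invalid input at $[0]: expected keys tx, ty, tz, spin, claw
invalid input at $[0]: expected keys tx, ty, tz, spin, claw
```

```bash

python3 -m pendant '[{"tx":0,"ty":0,"tz":-0.7,"spin":-1,"claw":0},{"tx":0,"ty":0,"tz":0,"spin":-1,"claw":0},{"tx":0,"ty":0,"tz":0,"spin":-1,"claw":0},{"tx":0,"ty":0,"tz":0,"spin":-1,"claw":0},{"tx":0,"ty":0,"tz":0,"spin":-1,"claw":0},{"tx":0,"ty":0,"tz":0,"spin":-1,"claw":0},{"tx":0,"ty":0,"tz":0,"spin":-1,"claw":0},{"tx":0,"ty":0,"tz":0,"spin":-1,"claw":0},{"tx":0,"ty":0,"tz":0,"spin":-1,"claw":0},{"tx":0,"ty":0,"tz":0,"spin":-1,"claw":0}]'
python3 -m pendant '[{"tx":0,"ty":0,"tz":0,"spin":-1,"claw":0},{"tx":0,"ty":0,"tz":0,"spin":-1,"claw":0},{"tx":0,"ty":0,"tz":0,"spin":-1,"claw":0},{"tx":0,"ty":0,"tz":0,"spin":-1,"claw":0},{"tx":0,"ty":0,"tz":0,"spin":-1,"claw":0},{"tx":0,"ty":0,"tz":0,"spin":-0.25,"claw":0},{"tx":0,"ty":0,"tz":0,"spin":0,"claw":0}]'
python3 -c "
from h import *
go(*rk(.0448,.243,.25),84.6)"
```

```text
time_s: 1.35
tool_pos: [0.2606, -0.5951, 0.2473]
tool_rot: [-179.9, -0.0, 63.8]
force: [-0.4, 0.2, 0.0]
grip_width: 0.0866
grasp_force: 0.0
time_s: 2.22
tool_pos: [0.2607, -0.5953, 0.2476]
tool_rot: [-180.0, -0.0, 84.6]
force: [-0.1, 0.4, 0.0]
grip_width: 0.087
grasp_force: 0.0
t 2.23 pos [ 0.2607 -0.5953  0.2476] yaw [-180.    -0.    84.6] -> tx,ty,tz [18.79  4.21 -0.04]  spin rows 0.00
```

```bash

python3 -m pendant '[{"tx":0.9,"ty":0.6,"tz":0,"spin":0,"claw":0},{"tx":0.9,"ty":0.6,"tz":0,"spin":0,"claw":0},{"tx":0.9,"ty":0.6,"tz":0,"spin":0,"claw":0},{"tx":0.9,"ty":0.6,"tz":0,"spin":0,"claw":0},{"tx":0.9,"ty":0.6,"tz":0,"spin":0,"claw":0},{"tx":0.9,"ty":0.6,"tz":0,"spin":0,"claw":0},{"tx":0.9,"ty":0.6,"tz":0,"spin":0,"claw":0},{"tx":0.9,"ty":0,"tz":0,"spin":0,"claw":0},{"tx":0.9,"ty":0,"tz":0,"spin":0,"claw":0},{"tx":0.9,"ty":0,"tz":0,"spin":0,"claw":0}]'
python3 -m pendant '[{"tx":0.9,"ty":0,"tz":0,"spin":0,"claw":0},{"tx":0.9,"ty":0,"tz":0,"spin":0,"claw":0},{"tx":0.9,"ty":0,"tz":0,"spin":0,"claw":0},{"tx":0.9,"ty":0,"tz":0,"spin":0,"claw":0},{"tx":0.9,"ty":0,"tz":0,"spin":0,"claw":0},{"tx":0.9,"ty":0,"tz":0,"spin":0,"claw":0},{"tx":0.9,"ty":0,"tz":0,"spin":0,"claw":0},{"tx":0.9,"ty":0,"tz":0,"spin":0,"claw":0},{"tx":0.9,"ty":0,"tz":0,"spin":0,"claw":0},{"tx":0.9,"ty":0,"tz":0,"spin":0,"claw":0}]'
python3 -m pendant '[{"tx":0.8,"ty":0,"tz":0,"spin":0,"claw":0},{"tx":0,"ty":0,"tz":0,"spin":0,"claw":0}]'
python3 -c "
from h import *
go(*rk(.0448,.243,.085),84.6)"
```

```text
time_s: 3.48
tool_pos: [0.5118, -0.1654, 0.248]
tool_rot: [180.0, 0.0, 84.6]
force: [0.6, -0.0, 0.5]
grip_width: 0.0869
grasp_force: 0.0
time_s: 4.72
tool_pos: [0.5539, 0.2822, 0.2479]
tool_rot: [180.0, 0.0, 84.6]
force: [-0.1, -0.3, 0.4]
grip_width: 0.0866
grasp_force: 0.0
time_s: 4.97
tool_pos: [0.5556, 0.3251, 0.2475]
tool_rot: [-179.9, -0.1, 85.0]
force: [-0.3, -1.0, -0.3]
grip_width: 0.0868
grasp_force: 0.0
t 4.97 pos [0.5556 0.3251 0.2475] yaw [-1.799e+02 -1.000e-01  8.500e+01] -> tx,ty,tz [-0.1   0.08  3.25]  spin rows 0.09
```

```bash

python3 -m pendant '[{"tx":-0.1,"ty":0.06,"tz":0.9,"spin":0.05,"claw":0},{"tx":0,"ty":0,"tz":0.9,"spin":0,"claw":0},{"tx":0,"ty":0,"tz":0.9,"spin":0,"claw":0},{"tx":0,"ty":0,"tz":0.52,"spin":0,"claw":0},{"tx":0,"ty":0,"tz":0,"spin":0,"claw":1},{"tx":0,"ty":0,"tz":0,"spin":0,"claw":1},{"tx":0,"ty":0,"tz":0,"spin":0,"claw":1},{"tx":0,"ty":0,"tz":0,"spin":0,"claw":1},{"tx":0,"ty":0,"tz":0,"spin":0,"claw":1},{"tx":0,"ty":0,"tz":0,"spin":0,"claw":1}]' 20
python3 -c "
from h import *
crop('top',145,180,200,105,4,'pics/bolt1.png')
go(*rk(.0448,.243,.085),84.6)"
```

```text
time_s: 6.22
tool_pos: [0.56, 0.3157, 0.0871]
tool_rot: [180.0, 0.0, 84.5]
force: [0.1, 0.7, -0.2]
grip_width: 0.035
grasp_force: 0.0
t 6.28 pos [0.56   0.3157 0.087 ] yaw [180.    0.   84.5] -> tx,ty,tz [ 0.09 -0.03  0.04]  spin rows -0.04
```

```bash

python3 -m pendant '[{"tx":0.09,"ty":0,"tz":0.04,"spin":0,"claw":1},{"tx":0,"ty":0,"tz":0,"spin":0,"claw":1},{"tx":0,"ty":0,"tz":0,"spin":0,"claw":1},{"tx":0,"ty":0,"tz":0,"spin":0,"claw":1},{"tx":0,"ty":0,"tz":0,"spin":0,"claw":1}]' 20
python3 -m pendant '[{"tx":0.2,"ty":0,"tz":0,"spin":0,"claw":1},{"tx":0.2,"ty":0,"tz":0,"spin":0,"claw":1},{"tx":0.2,"ty":0,"tz":0,"spin":0,"claw":1},{"tx":0.1,"ty":0,"tz":0,"spin":0,"claw":1},{"tx":0,"ty":0,"tz":0,"spin":0,"claw":1}]'

```

```text
time_s: 6.9
tool_pos: [0.5635, 0.3199, 0.0854]
tool_rot: [179.7, -0.1, 84.4]
force: [5.4, 0.6, -0.7]
grip_width: 0.0165
grasp_force: 20.0
time_s: 7.52
tool_pos: [0.5665, 0.3502, 0.0853]
tool_rot: [179.8, 0.4, 84.3]
force: [1.9, -9.4, 6.6]
grip_width: 0.0165
grasp_force: 20.0
```

```bash

python3 -m pendant '[{"tx":0.1,"ty":0,"tz":0,"spin":0,"claw":1},{"tx":0.1,"ty":0,"tz":0,"spin":0,"claw":1},{"tx":0,"ty":0,"tz":0,"spin":0,"claw":1},{"tx":0,"ty":0,"tz":0,"spin":0,"claw":1}]' 

```

```text
time_s: 8.02
tool_pos: [0.5669, 0.3537, 0.0847]
tool_rot: [180.0, 1.1, 84.1]
force: [-1.3, -21.6, 12.4]
grip_width: 0.0164
grasp_force: 20.0
```

```bash

python3 -m pendant '[{"tx":-0.15,"ty":0,"tz":0,"spin":0,"claw":0.4},{"tx":0,"ty":0,"tz":0,"spin":0,"claw":0.4},{"tx":0,"ty":0,"tz":0,"spin":0,"claw":0.4},{"tx":0,"ty":0,"tz":0,"spin":0,"claw":0.4},{"tx":0,"ty":0,"tz":-0.9,"spin":0,"claw":0.4},{"tx":0,"ty":0,"tz":-0.9,"spin":0,"claw":0.4},{"tx":0,"ty":0,"tz":-0.9,"spin":0,"claw":0.4},{"tx":0,"ty":0,"tz":0,"spin":0,"claw":0.4}]' 
python3 -c "
from h import *
go(*rk(.0465,0,.22),84.6)"
```

```text
time_s: 9.02
tool_pos: [0.5651, 0.3601, 0.2246]
tool_rot: [179.7, -0.3, 84.5]
force: [0.1, -0.2, -0.8]
grip_width: 0.0524
grasp_force: 0.0
t 9.03 pos [0.5651 0.3601 0.2246] yaw [179.7  -0.3  84.5] -> tx,ty,tz [-5.67 -0.01  0.06]  spin rows -0.02
```

```bash

python3 -m pendant '[{"tx":-0.95,"ty":0,"tz":0,"spin":0,"claw":0.4},{"tx":-0.95,"ty":0,"tz":0,"spin":0,"claw":0.4},{"tx":-0.95,"ty":0,"tz":0,"spin":0,"claw":0.4},{"tx":-0.95,"ty":0,"tz":0,"spin":0,"claw":0.4},{"tx":-0.95,"ty":0,"tz":0,"spin":0,"claw":0.4},{"tx":-0.92,"ty":0,"tz":0,"spin":0,"claw":0.4},{"tx":0,"ty":0,"tz":0.5,"spin":0,"claw":0.4},{"tx":0,"ty":0,"tz":0.6,"spin":0,"claw":0.4},{"tx":0,"ty":0,"tz":0,"spin":0,"claw":0.4}]' 
python3 -c "
from h import *
crop('top',145,180,200,105,4,'pics/bar1.png')
go(*rk(.0465,0,.168),84.6)"
```

```text
time_s: 10.15
tool_pos: [0.5343, 0.0751, 0.1621]
tool_rot: [-179.7, 0.0, 84.5]
force: [0.6, 0.4, 0.1]
grip_width: 0.052
grasp_force: 0.0
t 10.2 pos [0.5356 0.0756 0.1639] yaw [-179.8    0.    84.5] -> tx,ty,tz [ 0.06  0.03 -0.08]  spin rows -0.03
```

View pics/bar1.png

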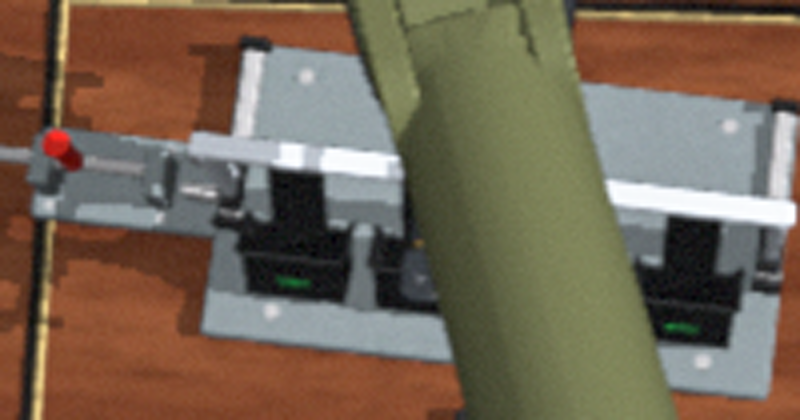

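The knob moved left from (106,148) to (55,143) in the crop, so the bolt is drawn. Now the bar.

```bash

python3 -m pendant '[{"tx":0,"ty":0.03,"tz":-0.08,"spin":0,"claw":1},{"tx":0,"ty":0,"tz":0,"spin":0,"claw":1},{"tx":0,"ty":0,"tz":0,"spin":0,"claw":1},{"tx":0,"ty":0,"tz":0,"spin":0,"claw":1},{"tx":0,"ty":0,"tz":0,"spin":0,"claw":1},{"tx":0,"ty":0,"tz":0,"spin":0,"claw":1},{"tx":0,"ty":0,"tz":0,"spin":0,"claw":1}]' 30
python3 -m pendant '[{"tx":0,"ty":0.3,"tz":0,"spin":0,"claw":1},{"tx":0,"ty":0.3,"tz":0,"spin":0,"claw":1},{"tx":0,"ty":0.3,"tz":0,"spin":0,"claw":1},{"tx":0,"ty":0.3,"tz":0,"spin":0,"claw":1},{"tx":0,"ty":0.3,"tz":0,"spin":0,"claw":1},{"tx":0,"ty":0.15,"tz":0,"spin":0,"claw":1},{"tx":0,"ty":0,"tz":0,"spin":0,"claw":1},{"tx":0,"ty":0,"tz":0,"spin":0,"claw":1}]' 

```

```text
time_s: 11.08
tool_pos: [0.5381, 0.0751, 0.1689]
tool_rot: [-180.0, 0.0, 84.5]
force: [-0.4, -0.3, 0.5]
grip_width: 0.0007
grasp_force: 0.0
time_s: 12.08
tool_pos: [0.6198, 0.0674, 0.1689]
tool_rot: [-180.0, 0.0, 84.5]
force: [-0.6, 0.1, -0.2]
grip_width: 0.0002
grasp_force: 0.0
```

```bash
python3 -c "
from h import *
crop('side',180,170,200,150,4,'pics/s1.png')"
```

```text
(no output)
```

View pics/s1.png

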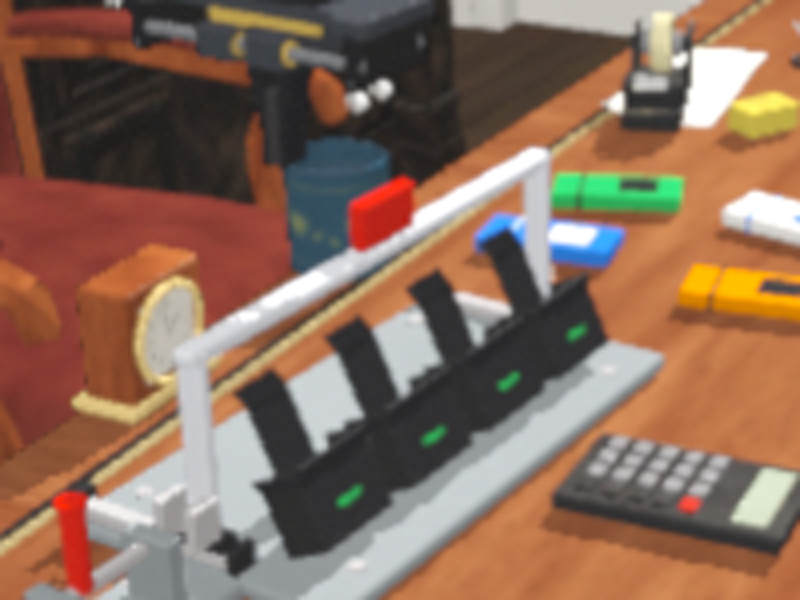

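```bash
python3 -c "
from h import *
o=env.get_obs();p=o['tool_pos']
f=lambda P:((w2p('side',P)-[180,170])*4).round(0).tolist()
print('tip',f([p-[0,0,.017],p]))
print('fin top/bot',f([rk(.0448,.028,.176),rk(.0448,-.028,.176),rk(.0448,0,.145)]))
print('bar ends',f([rk(.0448,.186,.145),rk(.0448,-.186,.145)]))
print('base front corners',f([rk(-.05,.188,.012),rk(-.05,-.188,.012)]))
print('knob', f([rk(.0448,.275,.1)]))"
```

```text
tip [[287.0, 200.0], [285.0, 175.0]]
fin top/bot [[364.0, 206.0], [418.0, 177.0], [393.0, 238.0]]
bar ends [[192.0, 353.0], [551.0, 148.0]]
base front corners [[342.0, 615.0], [670.0, 352.0]]
knob [[83.0, 498.0]]
```

```bash
python3 -c "
from h import *
im=cams.read_camera('side');im=np.clip(im.astype(float)*2.2+20,0,255).astype('uint8')
crop('side',195,150,110,80,7,'pics/s2.png',im)
p=env.get_obs()['tool_pos'];print(((w2p('side',[p-[0,0,.017],p,p+[0,0,.051]])-[195,150])*7).round(0).tolist())"
```

```text
[[397.0, 489.0], [395.0, 446.0], [386.0, 311.0]]
```

View pics/s2.png

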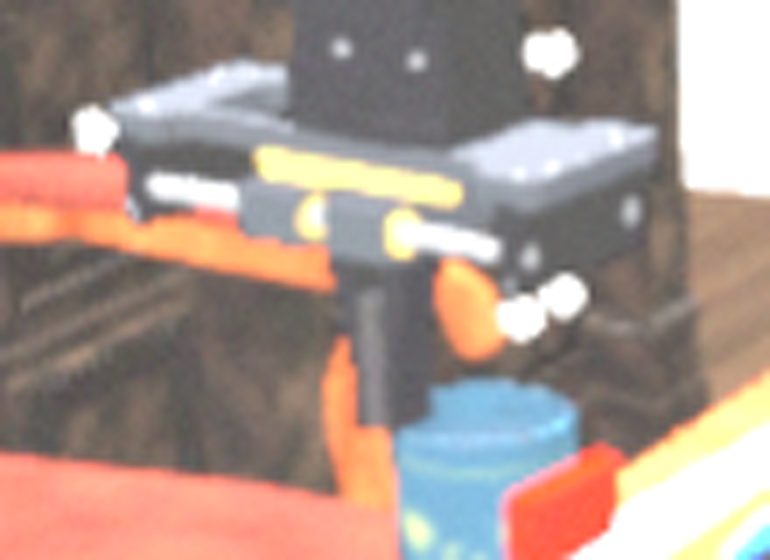

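The closed fingertip is at (385,425) in this crop, while the state predicts (397,489): about 25 mm higher. I'll cross-check with the top camera.

```bash
python3 -c "
from h import *
im=cams.read_camera('top');im=np.clip(im.astype(float)*1.6+20,0,255).astype('uint8')
crop('top',180,110,160,120,5,'pics/t2.png',im)
p=env.get_obs();R=Ro.from_euler('xyz',p['tool_rot'],degrees=True).as_matrix();p=p['tool_pos'];print(p)
Q=[p+R@np.array(v) for v in([0,0,.017],[0,.095,-.053],[0,-.095,-.053],[.0375,.095,-.053],[-.0375,.095,-.053],[.0375,-.095,-.053],[-.0375,-.095,-.053])]
print(((w2p('top',Q)-[180,110])*5).round(0).tolist());print(((w2p('side',Q)-[195,150])*7).round(0).tolist())"
```

```text
[0.61987906 0.0672279  0.16914237]
[[469.0, 409.0], [488.0, 177.0], [437.0, 567.0], [409.0, 168.0], [567.0, 187.0], [356.0, 558.0], [517.0, 577.0]]
[[397.0, 489.0], [184.0, 264.0], [605.0, 351.0], [114.0, 292.0], [252.0, 238.0], [539.0, 383.0], [667.0, 320.0]]
```

View pics/t2.png

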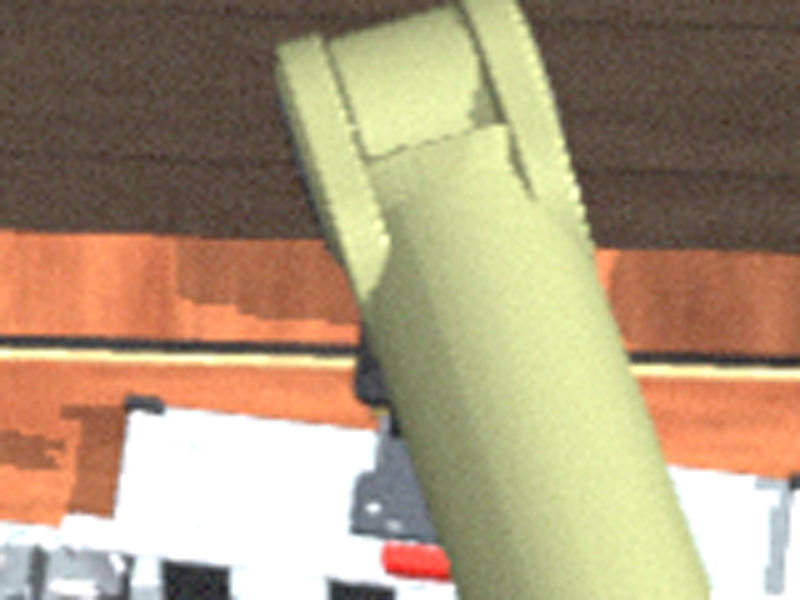

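Body also sits higher in the side view than the state says, so the reading seems biased in z. I'll calibrate by touch: closed fingertips onto the fin's top (known at 176 mm).

```bash

python3 -m pendant '[{"tx":0,"ty":-0.5,"tz":-0.5,"spin":0,"claw":1},{"tx":0,"ty":-0.8,"tz":0,"spin":0,"claw":1},{"tx":0.1,"ty":-0.35,"tz":0,"spin":0,"claw":1},{"tx":0,"ty":0,"tz":0,"spin":0,"claw":1},{"tx":0,"ty":0,"tz":0.5,"spin":0,"claw":1},{"tx":0,"ty":0,"tz":0,"spin":0,"claw":1},{"tx":0,"ty":0,"tz":0,"spin":0,"claw":1}]' 
python3 -c "
from h import *
go(*rk(.0448,0,.168),84.6);print(env.get_obs()['force'])"
for i in 1 2 3 4 5 6; do :; done
python3 -m pendant '[{"tx":0,"ty":0,"tz":0.08,"spin":0,"claw":1},{"tx":0,"ty":0,"tz":0,"spin":0,"claw":1}]'|sed -n '2p;4p'
python3 -m pendant '[{"tx":0,"ty":0,"tz":0.08,"spin":0,"claw":1},{"tx":0,"ty":0,"tz":0,"spin":0,"claw":1}]'|sed -n '2p;4p'
python3 -m pendant '[{"tx":0,"ty":0,"tz":0.08,"spin":0,"claw":1},{"tx":0,"ty":0,"tz":0,"spin":0,"claw":1}]'|sed -n '2p;4p'
```

```text
time_s: 13.1
tool_pos: [0.5391, 0.0799, 0.1692]
tool_rot: [-180.0, -0.0, 84.4]
force: [0.5, 0.4, -0.7]
grip_width: 0.0006
grasp_force: 0.0
t 13.1 pos [0.5391 0.0799 0.1692] yaw [-180.    -0.    84.4] -> tx,ty,tz [-0.04 -0.06  0.02]  spin rows -0.04
[ 0.52226688  0.44601466 -0.72816641]
tool_pos: [0.5403, 0.08, 0.1668]
force: [-0.1, -0.1, 6.6]
tool_pos: [0.5432, 0.0798, 0.1666]
force: [-0.9, -1.9, 21.5]
tool_pos: [0.5465, 0.0795, 0.1664]
force: [-1.7, -3.0, 35.4]
```

Contact at reading 0.1667, so true TCP z ≈ reading + 0.026. I'll use that offset.

```bash
sed -i "s/    d=R.T@(np.array(\[x,y,z\])-o/    d=R.T@(np.array([x,y,z-.026])-o/" h.py
python3 -m pendant '[{"tx":0,"ty":0,"tz":-0.5,"spin":0,"claw":0.4},{"tx":0,"ty":-0.06,"tz":-0.3,"spin":0,"claw":0.4},{"tx":0,"ty":0,"tz":0,"spin":0,"claw":0.4},{"tx":0,"ty":0,"tz":0,"spin":0,"claw":0.4},{"tx":0,"ty":0,"tz":0,"spin":0,"claw":0.4},{"tx":0,"ty":0,"tz":0,"spin":0,"claw":0.4},{"tx":0,"ty":0,"tz":0.5,"spin":0,"claw":0.4},{"tx":0,"ty":0,"tz":0.58,"spin":0,"claw":0.4},{"tx":0,"ty":0,"tz":0,"spin":0,"claw":0.4},{"tx":0,"ty":0,"tz":0,"spin":0,"claw":0.4}]' 
python3 -c "
from h import *
go(*rk(.0448,0,.168),84.6)"
python3 -m pendant '[{"tx":0,"ty":0,"tz":0,"spin":0,"claw":1},{"tx":0,"ty":0,"tz":0,"spin":0,"claw":1},{"tx":0,"ty":0,"tz":0,"spin":0,"claw":1},{"tx":0,"ty":0,"tz":0,"spin":0,"claw":1},{"tx":0,"ty":0,"tz":0,"spin":0,"claw":1},{"tx":0,"ty":0,"tz":0,"spin":0,"claw":1},{"tx":0,"ty":0,"tz":0,"spin":0,"claw":1}]' 30

```

```text
time_s: 15.1
tool_pos: [0.5361, 0.0806, 0.1438]
tool_rot: [180.0, -0.0, 84.5]
force: [0.8, -0.2, 0.1]
grip_width: 0.052
grasp_force: 0.0
t 15.1 pos [0.5361 0.0806 0.1438] yaw [180.   -0.   84.5] -> tx,ty,tz [-0.04 -0.    0.04]  spin rows -0.04
time_s: 15.98
tool_pos: [0.5413, 0.08, 0.1437]
tool_rot: [179.3, -0.2, 84.4]
force: [17.0, 0.5, -9.2]
grip_width: 0.0121
grasp_force: 30.1
```

```bash

python3 -m pendant '[{"tx":0,"ty":0.4,"tz":0,"spin":0,"claw":1},{"tx":0,"ty":0.3,"tz":0,"spin":0,"claw":1},{"tx":0,"ty":0.3,"tz":0,"spin":0,"claw":1},{"tx":0,"ty":0.3,"tz":0,"spin":0,"claw":1},{"tx":0,"ty":0.3,"tz":0,"spin":0,"claw":1},{"tx":0,"ty":0.05,"tz":0,"spin":0,"claw":1},{"tx":0,"ty":0,"tz":0,"spin":0,"claw":1},{"tx":0,"ty":0,"tz":0,"spin":0,"claw":1}]' 
python3 -m pendant '[{"tx":0,"ty":0.1,"tz":0,"spin":0,"claw":1},{"tx":0,"ty":0,"tz":0,"spin":0,"claw":1},{"tx":0,"ty":0,"tz":0,"spin":0,"claw":1}]'
```

```text
time_s: 16.98
tool_pos: [0.6158, 0.0728, 0.1436]
tool_rot: [-179.8, 0.1, 84.5]
force: [-6.2, -0.3, 8.2]
grip_width: 0.0117
grasp_force: 30.0
time_s: 17.35
tool_pos: [0.6158, 0.0727, 0.1434]
tool_rot: [-179.2, 0.2, 84.6]
force: [-20.8, -1.5, 17.0]
grip_width: 0.0118
grasp_force: 30.0
```

```bash

python3 -m pendant '[{"tx":0,"ty":-0.2,"tz":0,"spin":0,"claw":0.4},{"tx":0,"ty":0,"tz":0,"spin":0,"claw":0.4},{"tx":0,"ty":0,"tz":0,"spin":0,"claw":0.4},{"tx":0,"ty":0,"tz":0,"spin":0,"claw":0.4},{"tx":0,"ty":0,"tz":-0.9,"spin":0,"claw":0},{"tx":0,"ty":0,"tz":-0.9,"spin":0,"claw":0},{"tx":0,"ty":0,"tz":0,"spin":1,"claw":0},{"tx":0,"ty":0,"tz":0,"spin":1,"claw":0},{"tx":0,"ty":0,"tz":0,"spin":1,"claw":0},{"tx":0,"ty":0,"tz":0,"spin":1,"claw":0}]' >/dev/null
python3 -m pendant '[{"tx":0,"ty":0,"tz":0,"spin":1,"claw":0},{"tx":0,"ty":0,"tz":0,"spin":1,"claw":0},{"tx":0,"ty":0,"tz":0,"spin":1,"claw":0},{"tx":0,"ty":0,"tz":0,"spin":1,"claw":0},{"tx":0,"ty":0,"tz":0,"spin":1,"claw":0},{"tx":0,"ty":0,"tz":0,"spin":1,"claw":0},{"tx":0,"ty":0,"tz":0,"spin":1,"claw":0},{"tx":0,"ty":0,"tz":0,"spin":1,"claw":0},{"tx":0,"ty":0,"tz":0,"spin":1,"claw":0},{"tx":0,"ty":0,"tz":0,"spin":1,"claw":0}]' >/dev/null
python3 -m pendant '[{"tx":0,"ty":0,"tz":0,"spin":1,"claw":0},{"tx":0,"ty":0,"tz":0,"spin":1,"claw":0},{"tx":0,"ty":0,"tz":0,"spin":1,"claw":0},{"tx":0,"ty":0,"tz":0,"spin":1,"claw":0},{"tx":0,"ty":0,"tz":0,"spin":1,"claw":0},{"tx":0,"ty":0,"tz":0,"spin":0.25,"claw":0},{"tx":0,"ty":0,"tz":0,"spin":0,"claw":0}]'
python3 -c "
from h import *
go(.6282,-.2512,.15,7.5)"

```

```text
time_s: 20.72
tool_pos: [0.6128, 0.0729, 0.2328]
tool_rot: [-180.0, 0.0, 7.5]
force: [0.7, 0.4, 0.2]
grip_width: 0.0869
grasp_force: 0.0
t 20.73 pos [0.6128 0.0729 0.2328] yaw [-180.     0.     7.5] -> tx,ty,tz [-0.54  6.47  2.18]  spin rows 0.00
```

```bash

python3 -m pendant '[{"tx":0,"ty":0.95,"tz":0,"spin":0,"claw":0},{"tx":0,"ty":0.95,"tz":0,"spin":0,"claw":0},{"tx":-0.2,"ty":0.95,"tz":0,"spin":0,"claw":0},{"tx":-0.2,"ty":0.95,"tz":0,"spin":0,"claw":0},{"tx":-0.3,"ty":0.95,"tz":0,"spin":0,"claw":0},{"tx":0,"ty":0.95,"tz":0,"spin":0,"claw":0},{"tx":0,"ty":0.77,"tz":0.5,"spin":0,"claw":0},{"tx":0,"ty":0,"tz":0.8,"spin":0,"claw":0},{"tx":0,"ty":0,"tz":0.8,"spin":0,"claw":0},{"tx":0,"ty":0,"tz":0,"spin":0,"claw":0}]'
python3 -c "
from h import *
im=cams.read_camera('top');cv2.imwrite('pics/t3.png',im[:,:,::-1])
go(.6202,-.2522,.02,7.5)
p=p2w('top',np.array([(78,63),(155,56),(176,213),(101,222)])/4+[365,185],.014)
hsv=cv2.cvtColor(np.ascontiguousarray(im),cv2.COLOR_RGB2HSV)
"

```

```text
time_s: 21.98
tool_pos: [0.6173, -0.2517, 0.124]
tool_rot: [-179.8, 0.4, 7.5]
force: [-0.0, -1.1, -0.5]
grip_width: 0.0871
grasp_force: 0.0
t 22.02 pos [ 0.6192 -0.2522  0.127 ] yaw [-1.799e+02  1.000e-01  7.500e+00] -> tx,ty,tz [0.03 0.01 2.66]  spin rows -0.00
```

```bash

python3 -m pendant '[{"tx":0,"ty":0,"tz":0.8,"spin":0,"claw":0},{"tx":0,"ty":0,"tz":0.8,"spin":0,"claw":0},{"tx":0,"ty":0,"tz":0.7,"spin":0,"claw":0},{"tx":0,"ty":0,"tz":0.3,"spin":0,"claw":0},{"tx":0,"ty":0,"tz":0,"spin":0,"claw":0},{"tx":0,"ty":0,"tz":0,"spin":0,"claw":0}]'
python3 -m pendant '[{"tx":0,"ty":0,"tz":0,"spin":0,"claw":1},{"tx":0,"ty":0,"tz":0,"spin":0,"claw":1},{"tx":0,"ty":0,"tz":0,"spin":0,"claw":1},{"tx":0,"ty":0,"tz":0,"spin":0,"claw":1},{"tx":0,"ty":0,"tz":0,"spin":0,"claw":1},{"tx":0,"ty":0,"tz":0,"spin":0,"claw":1},{"tx":0,"ty":0,"tz":0,"spin":0,"claw":1}]' 5
python3 -c "
from h import *
crop('side',270,180,150,90,5,'pics/s3.png')"
```

```text
time_s: 22.78
tool_pos: [0.6218, -0.2529, 0.0004]
tool_rot: [179.9, -0.2, 7.5]
force: [0.6, 0.2, 1.2]
grip_width: 0.087
grasp_force: 0.0
time_s: 23.65
tool_pos: [0.62, -0.2522, -0.002]
tool_rot: [-180.0, 0.0, 7.5]
force: [-0.6, 1.0, 1.5]
grip_width: 0.0518
grasp_force: 5.0
```

View pics/s3.png

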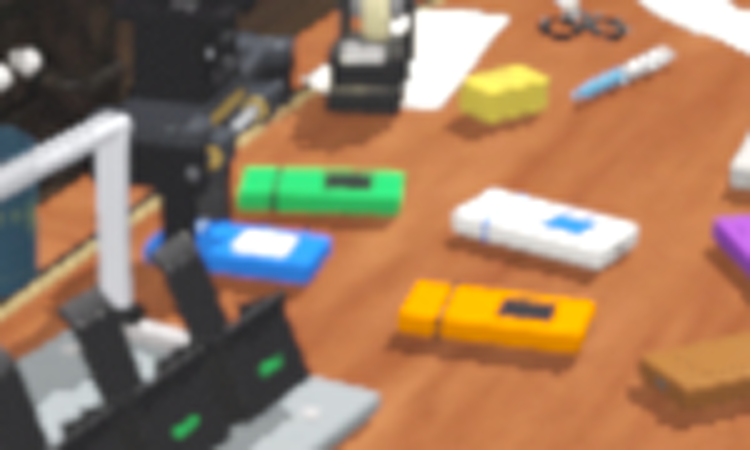

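Blue is gripped (finger at (185,215) in the crop, width 51.8 mm). Now tilt it up with a weak grip, its near end staying on the desk.

```bash

python3 -m pendant '[{"tx":0,"ty":0,"tz":-0.17,"spin":0,"claw":1},{"tx":0,"ty":0,"tz":-0.16,"spin":0,"claw":1},{"tx":-0.03,"ty":0,"tz":-0.16,"spin":0,"claw":1},{"tx":-0.04,"ty":0,"tz":-0.15,"spin":0,"claw":1},{"tx":-0.06,"ty":0,"tz":-0.14,"spin":0,"claw":1},{"tx":-0.07,"ty":0,"tz":-0.14,"spin":0,"claw":1},{"tx":0,"ty":0,"tz":0,"spin":0,"claw":1}]' 3
python3 -m pendant '[{"tx":-0.09,"ty":0,"tz":-0.12,"spin":0,"claw":1},{"tx":-0.1,"ty":0,"tz":-0.12,"spin":0,"claw":1},{"tx":-0.12,"ty":0,"tz":-0.1,"spin":0,"claw":1},{"tx":-0.12,"ty":0,"tz":-0.1,"spin":0,"claw":1},{"tx":-0.13,"ty":0,"tz":-0.07,"spin":0,"claw":1},{"tx":-0.12,"ty":0,"tz":-0.06,"spin":0,"claw":1},{"tx":0,"ty":0,"tz":0,"spin":0,"claw":1}]' 3
python3 -c "
from h import *
crop('side',270,180,150,90,5,'pics/s4.png')"
```

```text
time_s: 24.58
tool_pos: [0.6103, -0.2542, 0.0449]
tool_rot: [179.9, -0.1, 7.4]
force: [0.9, 0.6, -0.6]
grip_width: 0.0522
grasp_force: 3.0
time_s: 25.45
tool_pos: [0.5759, -0.2586, 0.0728]
tool_rot: [180.0, -0.0, 7.4]
force: [-1.0, 0.4, -1.3]
grip_width: 0.0523
grasp_force: 3.0
```

View pics/s4.png

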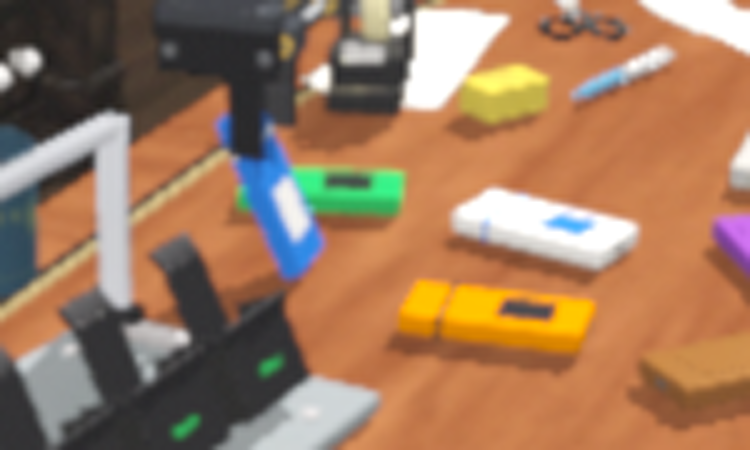

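```bash
cat >> h.py <<'E'
def fit(pts,off,sc,p0,yaw):
    from scipy.optimize import least_squares as ls
    # drive local: x along length(top end +), y left, z upper face
    U=np.array([p[1] for p in pts])/sc+off;L=np.array([p[0] for p in pts])/1e3
    def P(q): return q[:3]+Ro.from_euler('xyz',[0,-q[3],yaw],degrees=True).apply(L)
    f=ls(lambda q:(w2p('side',P(q))-U).ravel(),p0,x_scale=[.01,.01,.01,5]);return f
E
python3 - <<'E'
from h import *
f=fit([((-55,26,-7),(286,279)),((-55,-26,7),(325,242)),((55,26,-7),(217,124)),((-55,26,7),(303,272))],[270,180],5,[.56,-.257,.06,65],7.5)
print(f.x,f.fun.round(1))
E
```

```text
[ 5.90076464e-01 -3.03514928e-01  3.45623606e-02  6.57855486e+01] [-0.3 -0.2  0.3  0.1 -0.   0.1  0.1  0. ]
```

```bash
python3 - <<'E'
from h import *
o=env.get_obs();p=o['tool_pos'];R=Ro.from_euler('xyz',o['tool_rot'],degrees=True).as_matrix()
for dy in(-.026,-.041):
    for dx in (-.0095,.0095):
        q=p+[0,0,.026]+R@np.array([dx,dy,.017]);print(dy,dx,((w2p('side',[q])-[270,180])*5).round(0)[0])
q=p+[0,0,.026]+R@np.array([0,-.041,.017])
b=w2p('side',[q])[0]
for d in np.eye(3)*.01: print((w2p('side',[q+d])[0]-b)*5)
E
```

```text
-0.026 -0.0095 [264. 157.]
-0.026 0.0095 [234. 154.]
-0.041 -0.0095 [256. 165.]
-0.041 0.0095 [226. 162.]
[-14.75973556  -2.47645332]
[-7.22042295  5.30982222]
[ -0.07461095 -15.42891823]
```

```bash
python3 - <<'E'
from h import *
o=env.get_obs();p=o['tool_pos'];R=Ro.from_euler('xyz',o['tool_rot'],degrees=True).as_matrix()
for uv,z in[((286,279),0),((303,272),.006),((325,242),.006)]:
    w=p2w('side',[np.array(uv)/5+[270,180]],z)[0];print(w.round(4),(R.T@(w-p)*1e3).round(1))
f=fit([((-55,26,-7),(150,247)),((-55,26,-7),(150,247))],[270,180],5,[.6,-.25,.01,0],7.5)
# top-camera fit of fingers' neighbours unaffected; blue in s3: upper-face near-left & near-right corners
for uv in((307,275),(331,232)):
    w=p2w('side',[np.array(uv)/5+[270,180]],.014)[0];print('s3',w.round(4))
a=np.radians(7.5);print('vision orig near corners',[(np.array([.5885,-.2564])+np.array([[np.cos(a),-np.sin(a)],[np.sin(a),np.cos(a)]])@np.array(v)).round(4) for v in((-.055,.026),(-.055,-.026))])
E
```

```text
[ 0.5512 -0.2402  0.    ] [-22.6 -21.4  72.7]
[ 0.5404 -0.2422  0.006 ] [-33.5 -20.8  66.7]
[ 0.5478 -0.2924  0.006 ] [-32.6  29.9  66.7]
s3 [ 0.5286 -0.2221  0.014 ]
s3 [ 0.5434 -0.2917  0.014 ]
vision orig near corners [array([ 0.5306, -0.2378]), array([ 0.5374, -0.2894])]
```

```bash
cat >> h.py <<'E'
def mask(im,c):
    h=cv2.cvtColor(np.ascontiguousarray(im),cv2.COLOR_RGB2HSV);H,S,V=[h[...,i].astype(int) for i in range(3)]
    m={'blue':(H>100)&(H<118)&(S>170)&(V>90),'green':(H>55)&(H<80)&(S>120)&(V>70),'orange':(H>15)&(H<26)&(S>180)&(V>120),'white':(S<40)&(V>150)}[c]
    return m
def sil(c,box,z,yaw,p0,im=None,dirs=(-20,200)):
    """fit x,y,theta of a held drive (bottom centre height z) from the lower outline in the side picture"""
    from scipy.optimize import least_squares as ls
    im=cams.read_camera('side') if im is None else im
    m=mask(im,c).astype('uint8');x0,y0,w,h=box;mm=np.zeros_like(m);mm[y0:y0+h,x0:x0+w]=m[y0:y0+h,x0:x0+w]
    n,l,st,_=cv2.connectedComponentsWithStats(mm);k=1+np.argmax(st[1:,4]);v,u=np.nonzero(l==k);A=np.c_[u,v].astype(float)
    d=np.radians(np.arange(dirs[0],dirs[1]+1,5));D=np.c_[np.cos(d),np.sin(d)]
    s=(A@D.T).max(0)+.5*np.abs(D).sum(1)*.7
    C=np.array([[a,b,e] for a in(0,110) for b in(-26,26) for e in(-7,7)])/1e3
    def P(q): return np.r_[q[:2],z]+Ro.from_euler('xyz',[0,-q[2],yaw],degrees=True).apply(C)
    f=ls(lambda q:(w2p('side',P(q))@D.T).max(0)-s,p0,x_scale=[.01,.01,5])
    print(c,'area',st[k,4],'box',st[k,:4],'bottom centre',f.x[:2].round(4),'theta',f.x[2].round(1),'rms px',np.sqrt((f.fun**2).mean()).round(2));return f.x
E
python3 -m pendant '[{"tx":0,"ty":0,"tz":0,"spin":0,"claw":1},{"tx":0,"ty":0,"tz":-0.4,"spin":0,"claw":1},{"tx":0,"ty":0,"tz":-0.7,"spin":0,"claw":1},{"tx":0,"ty":0,"tz":-0.8,"spin":0,"claw":1},{"tx":0,"ty":0,"tz":-0.7,"spin":0.8,"claw":1},{"tx":0,"ty":0,"tz":0,"spin":0.8,"claw":1},{"tx":0,"ty":0,"tz":0,"spin":0.8,"claw":1},{"tx":0,"ty":0,"tz":0,"spin":0.8,"claw":1},{"tx":0,"ty":0,"tz":0,"spin":0,"claw":1}]' 45
python3 - <<'E'
from h import *
im=cv2.imread('pics/side0.png')
x=sil('blue',(250,150,130,110),.003,7.5,[.55,-.257,65],im=None) if 0 else 0
o=env.get_obs();go(*rk(.0497,-.1216,.177),-5.4)
z=o['tool_pos'][2]-.0698
q=sil('blue',(240,100,150,130),z,-5.4,[.55,-.257,65])
R=Ro.from_euler('xyz',o['tool_rot'],degrees=True).as_matrix();print(R.T@(np.r_[q[:2],z]-o['tool_pos']))
E
```

```text
time_s: 26.62
tool_pos: [0.5768, -0.2578, 0.2037]
tool_rot: [180.0, -0.1, -5.3]
force: [-0.7, -0.0, -1.6]
grip_width: 0.0512
grasp_force: 45.0
t 26.62 pos [ 0.5768 -0.2578  0.2037] yaw [ 1.8e+02 -1.0e-01 -5.3e+00] -> tx,ty,tz [-1.34 -4.19  1.05]  spin rows 0.03
blue area 176 box [316 168  18  27] bottom centre [ 0.5623 -0.2733] theta 76.9 rms px 1.68
[-0.01313339  0.01670346  0.06978805]
```

```bash

python3 -m pendant '[{"tx":-0.3,"ty":-0.8,"tz":0,"spin":0,"claw":1},{"tx":-0.3,"ty":-0.8,"tz":0,"spin":0,"claw":1},{"tx":-0.3,"ty":-0.8,"tz":0,"spin":0,"claw":1},{"tx":-0.3,"ty":-0.8,"tz":0,"spin":0,"claw":1},{"tx":-0.14,"ty":-0.8,"tz":0,"spin":0,"claw":1},{"tx":0,"ty":-0.19,"tz":0.35,"spin":0,"claw":1},{"tx":0,"ty":0,"tz":0.35,"spin":0,"claw":1},{"tx":0,"ty":0,"tz":0,"spin":0,"claw":1},{"tx":0,"ty":0,"tz":0,"spin":0,"claw":1}]' 
python3 - <<'E'
from h import *
go(*rk(.0497,-.1216,.177),-5.4)
im=crop('side',255,140,110,80,7,'pics/s5.png');cv2.imwrite('pics/s5full.png',im[:,:,::-1])
E
```

```text
time_s: 27.8
tool_pos: [0.5293, -0.0447, 0.1673]
tool_rot: [180.0, 0.0, -5.5]
force: [0.1, -0.1, -1.8]
grip_width: 0.0505
grasp_force: 45.0
t 27.8 pos [ 0.5293 -0.0447  0.1673] yaw [180.    0.   -5.5] -> tx,ty,tz [-0.   -0.03  0.33]  spin rows -0.02
```

View pics/s5.png

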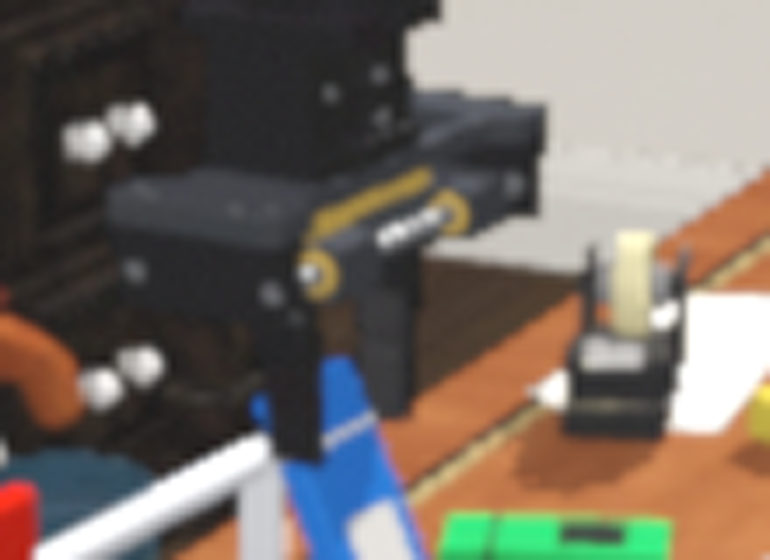

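```bash
python3 - <<'E'
from h import *
im=cv2.imread('pics/s5full.png')[:,:,::-1]
h=cv2.cvtColor(np.ascontiguousarray(im),cv2.COLOR_RGB2HSV)
for v in range(190,250,2):
    r=h[v,285:335];m=(r[:,0]>98)&(r[:,0]<122)&(r[:,1]>130)&(r[:,2]>40);u=np.nonzero(m)[0]+285
    print(v,(u.min(),u.max(),len(u)) if len(u) else '')
print(w2p('side',[rk(*p) for p in[((-17*.906+34*.4226)/1e3,-.126+.028,(25+17*.4226+34*.906)/1e3),((-17*.906+34*.4226)/1e3,-.126-.028,(25+17*.4226+34*.906)/1e3)]]))
E
```

```text
190 
192 (np.int64(301), np.int64(305), 5)
194 (np.int64(301), np.int64(306), 6)
196 (np.int64(291), np.int64(306), 8)
198 (np.int64(291), np.int64(306), 9)
200 (np.int64(292), np.int64(303), 5)
202 (np.int64(305), np.int64(307), 3)
204 (np.int64(302), np.int64(308), 7)
206 (np.int64(296), np.int64(309), 14)
208 (np.int64(296), np.int64(310), 15)
210 (np.int64(297), np.int64(311), 15)
212 (np.int64(298), np.int64(306), 9)
214 (np.int64(298), np.int64(303), 6)
216 (np.int64(299), np.int64(303), 5)
218 (np.int64(300), np.int64(304), 5)
220 (np.int64(301), np.int64(305), 5)
222 (np.int64(302), np.int64(316), 5)
224 (np.int64(302), np.int64(316), 7)
226 (np.int64(303), np.int64(317), 11)
228 (np.int64(304), np.int64(317), 14)
230 (np.int64(304), np.int64(314), 11)
232 (np.int64(304), np.int64(311), 8)
234 (np.int64(305), np.int64(310), 6)
236 
238 
240 
242 
244 
246 
248 
[[315.36491855 249.27222194]
 [326.13953867 241.7648468 ]]
```

```bash
sed -i "s/(H>100)&(H<118)&(S>170)&(V>90)/(H>98)\&(H<122)\&(S>130)\&(V>40)/; s/n,l,st,_=cv2.*$/st={(1,4):int(mm.sum())};k=1;v,u=np.nonzero(mm);A=np.c_[u,v].astype(float)/; s/'area',st\[k,4\],'box',st\[k,:4\]/'area',st[1,4],'box',u.min(),u.max(),v.min(),v.max()/" h.py
cat >> h.py <<'E'
def rel(q,z,pos,yaw): # bottom centre in tool xy relative to reading, and slot-plane info
    a=np.radians(yaw);d=q[:2]-pos[:2];return np.round([np.cos(a)*d[0]+np.sin(a)*d[1],np.sin(a)*d[0]-np.cos(a)*d[1]],4)
E
python3 - <<'E'
from h import *
im=cv2.imread('pics/s5full.png')[:,:,::-1];p=env.get_obs()['tool_pos']
z=p[2]-.0698
for dz in(-.003,0,.003):
    q=sil('blue',(286,186,36,52),z+dz,-5.4,[.5,-.04,65],im,(0,355));print(rel(q,z,p,-5.4))
E
```

```text
blue area 361 box 291 317 191 235 bottom centre [ 0.5097 -0.048 ] theta 67.6 rms px 0.59
[-0.0194  0.0054]
blue area 361 box 291 317 191 235 bottom centre [ 0.5061 -0.0412] theta 67.6 rms px 0.65
[-0.0237 -0.001 ]
blue area 361 box 291 317 191 235 bottom centre [ 0.5025 -0.0344] theta 67.6 rms px 0.73
[-0.0279 -0.0075]
```

```bash
python3 - <<'E'
from h import *
from scipy.optimize import least_squares as ls
off=np.array([180,170]);S={4:((238,388),(280,372)),3:((328,335),(368,318)),2:((411,285),(445,270)),1:((486,240),(517,230))}
c,s=np.cos(np.radians(25)),np.sin(np.radians(25))
L=[];U=[]
for k,(a,b) in S.items():
    for yy,uv in((18,a),(-18,b)):
        L.append([7*c+90*s,-126+84*(k-1)+yy,25-7*s+90*c]);U.append(uv)
B=[([-50,-188,12],(662,357)),([45-8,186,145],(205,352)),([45+8,186,145],(178,352)),([45-8,-186,145],(549,152)),([45+6,28,176],(350,203)),([45+6,-28,176],(408,178))]
for l,u in B: L.append(l);U.append(u)
L=np.array(L)/1e3;U=np.array(U)/4+off
f=ls(lambda p:(w2p('side',tw(p)(L))-U).ravel(),RK)
print(f.x,(f.fun.reshape(-1,2)*4).round(0).tolist())
f=ls(lambda p:(w2p('side',tw(p[:3])(L)+[0,0,p[3]])-U).ravel(),[*RK,0])
print(f.x,(f.fun.reshape(-1,2)*4).round(0).tolist())
E
```

```text
[ 0.49343829  0.08528003 -0.0862404 ] [[5.0, 5.0], [2.0, -4.0], [4.0, 2.0], [-0.0, -3.0], [2.0, 2.0], [-1.0, -3.0], [-1.0, 2.0], [-4.0, -6.0], [2.0, -5.0], [-7.0, 6.0], [-3.0, -0.0], [5.0, -1.0], [-0.0, 2.0], [-4.0, -2.0]]
[ 0.50313851  0.07008897 -0.09789611 -0.00852509] [[5.0, 3.0], [3.0, -5.0], [4.0, 1.0], [-0.0, -3.0], [2.0, 3.0], [-1.0, -2.0], [-1.0, 4.0], [-4.0, -4.0], [0.0, -4.0], [-6.0, 5.0], [-2.0, -2.0], [5.0, 2.0], [0.0, 4.0], [-4.0, 0.0]]
```

```bash
sed -i 's/^RK=.*/RK=np.array([.4934,.0853,-.088])/' h.py; cat >> h.py <<'E'
def slot(k,t,sx,relx=-.021,rely=.004,relz=-.072):
    c,s=np.cos(np.radians(25)),np.sin(np.radians(25))
    r=rk(sx*c+t*s-relx,-.126+.084*(k-1)+rely,.025-sx*s+t*c-relz+.026);print('slot',k,'t',t,end=' ');go(*r,np.degrees(RK[2]))
E
python3 -c "
from h import *
slot(1,.055,-.005);slot(1,.03,-.005);slot(1,0,-.003)"
```

```text
slot 1 t 0.055 t 27.85 pos [ 0.5296 -0.0445  0.1677] yaw [180.   -0.   -5.5] -> tx,ty,tz [-0.15 -0.08  0.37]  spin rows -0.10
slot 1 t 0.03 t 27.85 pos [ 0.5296 -0.0445  0.1677] yaw [180.   -0.   -5.5] -> tx,ty,tz [-0.37 -0.08  0.83]  spin rows -0.10
slot 1 t 0 t 27.85 pos [ 0.5296 -0.0445  0.1677] yaw [180.   -0.   -5.5] -> tx,ty,tz [-0.58 -0.08  1.39]  spin rows -0.10
```

```bash

python3 -m pendant '[{"tx":-0.15,"ty":-0.08,"tz":0.2,"spin":-0.1,"claw":1},{"tx":0,"ty":0,"tz":0.15,"spin":0,"claw":1},{"tx":0,"ty":0,"tz":0,"spin":0,"claw":1}]'|sed -n '2,4p'
python3 -m pendant '[{"tx":-0.08,"ty":0,"tz":0.17,"spin":0,"claw":1},{"tx":0,"ty":0,"tz":0,"spin":0,"claw":1},{"tx":0,"ty":0,"tz":0,"spin":0,"claw":1}]'|sed -n '2,4p'
python3 -m pendant '[{"tx":-0.07,"ty":0,"tz":0.15,"spin":0,"claw":1},{"tx":0,"ty":0,"tz":0,"spin":0,"claw":1},{"tx":0,"ty":0,"tz":0,"spin":0,"claw":1}]'|sed -n '2,4p'
```

```text
tool_pos: [0.5213, -0.0386, 0.149]
tool_rot: [180.0, 0.1, -4.9]
force: [0.0, 0.7, -1.8]
tool_pos: [0.5182, -0.0382, 0.1415]
tool_rot: [180.0, -0.0, -4.9]
force: [-0.0, 0.5, -1.7]
tool_pos: [0.5144, -0.0384, 0.1338]
tool_rot: [180.0, 0.0, -5.0]
force: [-0.5, -1.7, -2.7]
```

```bash
python3 -c "
from h import *
slot(1,.0,-.003)"
python3 -m pendant '[{"tx":-0.07,"ty":0,"tz":0.15,"spin":0,"claw":1},{"tx":0,"ty":0,"tz":0,"spin":0,"claw":1},{"tx":0,"ty":0,"tz":0,"spin":0,"claw":1}]'|sed -n '2,4p'
python3 -m pendant '[{"tx":-0.07,"ty":0,"tz":0.15,"spin":0,"claw":1},{"tx":0,"ty":0,"tz":0,"spin":0,"claw":1},{"tx":0,"ty":0,"tz":0,"spin":0,"claw":1}]'|sed -n '2,4p'
python3 -m pendant '[{"tx":-0.07,"ty":0,"tz":0.15,"spin":0,"claw":1},{"tx":0,"ty":0,"tz":0,"spin":0,"claw":1},{"tx":0,"ty":0,"tz":0,"spin":0,"claw":1}]'|sed -n '2,4p'
```

```text
slot 1 t 0.0 t 28.98 pos [ 0.5144 -0.0384  0.1338] yaw [180.   0.  -5.] -> tx,ty,tz [-0.27  0.01  0.71]  spin rows 0.02
tool_pos: [0.5112, -0.0398, 0.1264]
tool_rot: [179.8, -0.0, -5.0]
force: [0.2, -5.2, -1.1]
tool_pos: [0.507, -0.0395, 0.1184]
tool_rot: [179.8, 0.0, -5.0]
force: [-0.1, -4.6, -2.4]
tool_pos: [0.5036, -0.0393, 0.1109]
tool_rot: [179.8, 0.0, -5.0]
force: [0.6, -4.5, -3.5]
```

```bash

python3 -m pendant '[{"tx":-0.05,"ty":0.03,"tz":0.13,"spin":0,"claw":1},{"tx":0,"ty":0,"tz":0,"spin":0,"claw":1},{"tx":0,"ty":0,"tz":0,"spin":0,"claw":1}]'|sed -n '2,4p'
python3 -m pendant '[{"tx":-0.03,"ty":0,"tz":0.08,"spin":0,"claw":1},{"tx":0,"ty":0,"tz":0,"spin":0,"claw":1},{"tx":0,"ty":0,"tz":0,"spin":0,"claw":1}]'|sed -n '2,4p'
python3 -m pendant '[{"tx":-0.03,"ty":0,"tz":0.07,"spin":0,"claw":1},{"tx":0,"ty":0,"tz":0,"spin":0,"claw":1},{"tx":0,"ty":0,"tz":0,"spin":0,"claw":1}]'|sed -n '2,4p'
```

```text
tool_pos: [0.5007, -0.0391, 0.1042]
tool_rot: [179.9, 0.1, -5.0]
force: [0.5, -5.0, -5.9]
tool_pos: [0.5001, -0.0391, 0.1011]
tool_rot: [179.9, -0.0, -5.0]
force: [-0.1, -6.2, -2.0]
tool_pos: [0.5005, -0.0392, 0.0989]
tool_rot: [179.9, -0.2, -5.0]
force: [2.3, -5.2, 2.0]
```

```bash

python3 -m pendant '[{"tx":0.03,"ty":0,"tz":-0.03,"spin":0,"claw":0.26},{"tx":0,"ty":0,"tz":0,"spin":0,"claw":0.26},{"tx":0,"ty":0,"tz":0,"spin":0,"claw":0.26},{"tx":0,"ty":0,"tz":0,"spin":0,"claw":0.26},{"tx":0,"ty":0,"tz":-0.6,"spin":0,"claw":0.26},{"tx":0,"ty":0,"tz":-0.9,"spin":0,"claw":0},{"tx":0,"ty":0,"tz":-0.9,"spin":0,"claw":0},{"tx":0,"ty":0.9,"tz":0,"spin":0,"claw":0},{"tx":0,"ty":0.9,"tz":0,"spin":0,"claw":0},{"tx":0,"ty":0.9,"tz":0,"spin":0,"claw":0}]'
python3 -c "
from h import *
im=cams.read_camera('top');cv2.imwrite('pics/t4.png',im[:,:,::-1])
ims=cams.read_camera('side');cv2.imwrite('pics/s6.png',ims[:,:,::-1])
for c,g in(('green',(410,180,70,80)),('orange',(365,240,60,80)),('white',(415,240,50,80))):
  m=mask(im,c).astype('uint8');x,y,w,h=g;n=np.zeros_like(m);n[y:y+h,x:x+w]=m[y:y+h,x:x+w]
  cs=max(cv2.findContours(n,0,2)[0],key=cv2.contourArea);b=cv2.boxPoints(cv2.minAreaRect(cs));w=p2w('top',b,.014)[:,:2]
  e=[w[1]-w[0],w[2]-w[1]];l=max(e,key=np.linalg.norm);print(c,b.mean(0),w.mean(0).round(4),'yaw',np.degrees(np.arctan2(l[1],l[0])).round(1)%180,np.linalg.norm(e,axis=1).round(3))
crop('side',180,150,200,150,4,'pics/s6c.png',ims)"
```

```text
time_s: 32.48
tool_pos: [0.4883, -0.1736, 0.2191]
tool_rot: [-180.0, -0.0, -4.9]
force: [0.8, -0.1, -0.4]
grip_width: 0.0867
grasp_force: 0.0
green [440.14694 222.482  ] [ 0.5833 -0.3719] yaw 19.599999999999994 [0.052 0.108]Traceback (most recent call last):
  File "<string>", line 7, in <module>
    cs=max(cv2.findContours(n,0,2)[0],key=cv2.contourArea);b=cv2.boxPoints(cv2.minAreaRect(cs));w=p2w('top',b,.014)[:,:2]
ValueError: max() iterable argument is empty
```

```bash
python3 -c "
from h import *
ims=cv2.imread('pics/s6.png')[:,:,::-1]
crop('side',180,150,200,150,4,'pics/s6c.png',ims)
a=np.radians(19.6);go(.5833+.035*np.cos(a),-.3719+.035*np.sin(a),.15,19.6)"
```

```text
t 32.58 pos [ 0.4868 -0.1787  0.2185] yaw [ 1.799e+02  1.000e-01 -5.400e+00] -> tx,ty,tz [2.92 3.36 1.89]  spin rows -6.26
```

View pics/s6c.png

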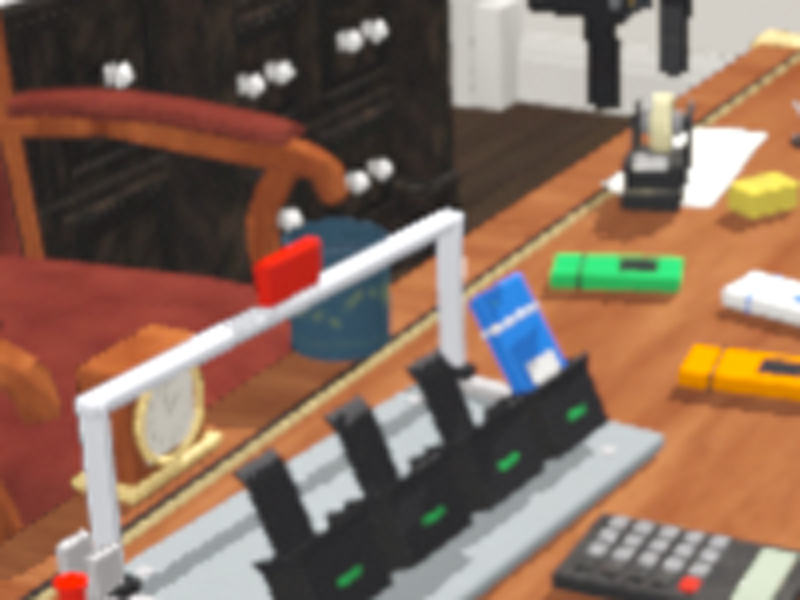

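Blue is seated in slot 1 (top at (497,285) in the crop), bar open. Next: green into slot 2.

```bash

python3 -m pendant '[{"tx":0.71,"ty":0.85,"tz":0,"spin":0,"claw":0},{"tx":0.71,"ty":0.85,"tz":0,"spin":0,"claw":0},{"tx":0.71,"ty":0.85,"tz":0,"spin":0,"claw":0},{"tx":0.71,"ty":0.85,"tz":0,"spin":-0.8,"claw":0},{"tx":0,"ty":0,"tz":0.4,"spin":-1,"claw":0},{"tx":0,"ty":0,"tz":0.4,"spin":-1,"claw":0},{"tx":0,"ty":0,"tz":0.4,"spin":-1,"claw":0},{"tx":0,"ty":0,"tz":0.4,"spin":-1,"claw":0},{"tx":0,"ty":0,"tz":0.2,"spin":-1,"claw":0},{"tx":0,"ty":0,"tz":0,"spin":-0.5,"claw":0}]' >/dev/null
python3 -m pendant '[{"tx":0,"ty":0,"tz":0,"spin":0,"claw":0},{"tx":0,"ty":0,"tz":0,"spin":0,"claw":0}]'
python3 -c "
from h import *
go(.6131,-.3621,.024,20)"
```

```text
time_s: 34.08
tool_pos: [0.6157, -0.3543, 0.1299]
tool_rot: [179.9, -0.1, 20.2]
force: [-0.7, -1.0, 0.7]
grip_width: 0.0872
grasp_force: 0.0
t 34.08 pos [ 0.6157 -0.3543  0.1299] yaw [ 1.799e+02 -1.000e-01  2.020e+01] -> tx,ty,tz [-0.11  0.12  2.64]  spin rows 0.05
```

```bash

python3 -m pendant '[{"tx":-0.11,"ty":0.12,"tz":0.8,"spin":0,"claw":0},{"tx":0,"ty":0,"tz":0.8,"spin":0,"claw":0},{"tx":0,"ty":0,"tz":0.7,"spin":0,"claw":0},{"tx":0,"ty":0,"tz":0.34,"spin":0,"claw":0},{"tx":0,"ty":0,"tz":0,"spin":0,"claw":0},{"tx":0,"ty":0,"tz":0,"spin":0,"claw":0}]'|sed -n '2,4p'
python3 -m pendant '[{"tx":0,"ty":0,"tz":0,"spin":0,"claw":1},{"tx":0,"ty":0,"tz":0,"spin":0,"claw":1},{"tx":0,"ty":0,"tz":0,"spin":0,"claw":1},{"tx":0,"ty":0,"tz":0,"spin":0,"claw":1},{"tx":0,"ty":0,"tz":0,"spin":0,"claw":1},{"tx":0,"ty":0,"tz":0,"spin":0,"claw":1},{"tx":0,"ty":0,"tz":0,"spin":0,"claw":1}]' 5
```

```text
tool_pos: [0.6135, -0.3624, -0.001]
tool_rot: [179.9, -0.1, 20.2]
force: [-0.3, -0.3, 0.7]
time_s: 35.7
tool_pos: [0.6123, -0.3621, -0.0029]
tool_rot: [180.0, -0.0, 20.2]
force: [0.7, -0.7, 0.7]
grip_width: 0.0521
grasp_force: 5.0
```

```bash

python3 -m pendant '[{"tx":0,"ty":0,"tz":-0.17,"spin":0,"claw":1},{"tx":0,"ty":0,"tz":-0.16,"spin":0,"claw":1},{"tx":-0.03,"ty":0,"tz":-0.16,"spin":0,"claw":1},{"tx":-0.04,"ty":0,"tz":-0.15,"spin":0,"claw":1},{"tx":-0.06,"ty":0,"tz":-0.14,"spin":0,"claw":1},{"tx":-0.07,"ty":0,"tz":-0.14,"spin":0,"claw":1},{"tx":0,"ty":0,"tz":0,"spin":0,"claw":1}]' 3
python3 -m pendant '[{"tx":-0.09,"ty":0,"tz":-0.12,"spin":0,"claw":1},{"tx":-0.1,"ty":0,"tz":-0.12,"spin":0,"claw":1},{"tx":-0.12,"ty":0,"tz":-0.1,"spin":0,"claw":1},{"tx":-0.12,"ty":0,"tz":-0.1,"spin":0,"claw":1},{"tx":-0.13,"ty":0,"tz":-0.07,"spin":0,"claw":1},{"tx":-0.12,"ty":0,"tz":-0.06,"spin":0,"claw":1},{"tx":0,"ty":0,"tz":0,"spin":0,"claw":1}]' 3 >/dev/null
python3 -m pendant '[{"tx":0,"ty":0,"tz":0,"spin":0,"claw":1},{"tx":0,"ty":0,"tz":-0.4,"spin":0,"claw":1},{"tx":0,"ty":0,"tz":-0.7,"spin":0,"claw":1},{"tx":0,"ty":0,"tz":-0.8,"spin":0.3,"claw":1},{"tx":0,"ty":0,"tz":-0.7,"spin":1,"claw":1},{"tx":0,"ty":0,"tz":0,"spin":1,"claw":1},{"tx":0,"ty":0,"tz":0,"spin":1,"claw":1},{"tx":0,"ty":0,"tz":0,"spin":1,"claw":1},{"tx":0,"ty":0,"tz":0,"spin":1,"claw":1},{"tx":0,"ty":0,"tz":0,"spin":1,"claw":1}]' 45
python3 -c "
from h import *
slot(2,.08,-.005,rely=.0025)
im=cams.read_camera('side');cv2.imwrite('pics/s7.png',im[:,:,::-1])
m=mask(im,'green');v,u=np.nonzero(m[80:280,250:420]);print(u.min()+250,u.max()+250,v.min()+80,v.max()+80,len(u))"
```

```text
time_s: 36.58
tool_pos: [0.6029, -0.366, 0.0439]
tool_rot: [179.9, -0.0, 20.2]
force: [0.4, -0.8, -1.0]
grip_width: 0.0522
grasp_force: 3.0
time_s: 38.7
tool_pos: [0.5715, -0.3766, 0.203]
tool_rot: [180.0, -0.1, -5.0]
force: [-0.7, 0.4, -2.8]
grip_width: 0.0511
grasp_force: 45.0
slot 2 t 0.08 t 38.7 pos [ 0.5715 -0.3766  0.203 ] yaw [ 1.8e+02 -1.0e-01 -5.0e+00] -> tx,ty,tz [-1.36 -8.28  0.62]  spin rows 0.00
286 351 152 279 292
```

```bash

python3 -m pendant '[{"tx":-0.14,"ty":-0.83,"tz":-0.5,"spin":0,"claw":1},{"tx":-0.14,"ty":-0.83,"tz":-0.3,"spin":0,"claw":1},{"tx":-0.14,"ty":-0.83,"tz":0,"spin":0,"claw":1},{"tx":-0.14,"ty":-0.83,"tz":0,"spin":0,"claw":1},{"tx":-0.14,"ty":-0.83,"tz":0,"spin":0,"claw":1},{"tx":-0.14,"ty":-0.83,"tz":0,"spin":0,"claw":1},{"tx":-0.14,"ty":-0.83,"tz":0,"spin":0,"claw":1},{"tx":-0.14,"ty":-0.83,"tz":0,"spin":0,"claw":1},{"tx":-0.14,"ty":-0.83,"tz":0,"spin":0,"claw":1},{"tx":-0.1,"ty":-0.81,"tz":0,"spin":0,"claw":1}]' >/dev/null
python3 -m pendant '[{"tx":0,"ty":0,"tz":0.5,"spin":0,"claw":1},{"tx":0,"ty":0,"tz":0.5,"spin":0,"claw":1},{"tx":0,"ty":0,"tz":0.2,"spin":0,"claw":1},{"tx":0,"ty":0,"tz":0,"spin":0,"claw":1},{"tx":0,"ty":0,"tz":0,"spin":0,"claw":1}]'
python3 - <<'E'
from h import *
slot(2,.055,-.005,rely=.0025)
im=cams.read_camera('side');cv2.imwrite('pics/s8.png',im[:,:,::-1])
o=env.get_obs();p=o['tool_pos'];z=p[2]-.072
g=w2p('side',[p-[.02,0,.046]])[0];print(g)
x,y=int(g[0])-30,int(g[1])-45
q=sil('green',(x,y,60,int(w2p('side',[np.r_[p[0]-.02,p[1]-.004,z]])[0][1])+8-y),z,-5,[p[0]-.02,p[1],65],im,(0,355));print(rel(q,z,p,-5))
E
```

```text
time_s: 40.62
tool_pos: [0.5396, 0.0414, 0.1828]
tool_rot: [-180.0, -0.1, -4.9]
force: [1.2, 0.4, -2.1]
grip_width: 0.0513
grasp_force: 45.0
slot 2 t 0.055 t 40.62 pos [0.5396 0.0414 0.1828] yaw [-1.8e+02 -1.0e-01 -4.9e+00] -> tx,ty,tz [-0.2  -0.    0.68]  spin rows 0.03
[291.48625149 228.43368603]
green area 504 box 270 300 194 240 bottom centre [0.5187 0.0325] theta 65.0 rms px 0.59
[-0.02    0.0106]
```

```bash

python3 -m pendant '[{"tx":-0.2,"ty":0,"tz":0.4,"spin":0,"claw":1},{"tx":0,"ty":0,"tz":0.28,"spin":0,"claw":1},{"tx":0,"ty":0,"tz":0,"spin":0,"claw":1}]'|sed -n '2,4p'
python3 -m pendant '[{"tx":-0.08,"ty":0,"tz":0.17,"spin":0,"claw":1},{"tx":0,"ty":0,"tz":0,"spin":0,"claw":1},{"tx":0,"ty":0,"tz":0,"spin":0,"claw":1}]'|sed -n '2,4p'
python3 -m pendant '[{"tx":-0.07,"ty":0,"tz":0.15,"spin":0,"claw":1},{"tx":0,"ty":0,"tz":0,"spin":0,"claw":1},{"tx":0,"ty":0,"tz":0,"spin":0,"claw":1}]'|sed -n '2,4p'
python3 -m pendant '[{"tx":-0.07,"ty":0,"tz":0.15,"spin":0,"claw":1},{"tx":0,"ty":0,"tz":0,"spin":0,"claw":1},{"tx":0,"ty":0,"tz":0,"spin":0,"claw":1}]'|sed -n '2,4p'
python3 -c "
from h import *
slot(2,0,-.003,rely=.0025)"
```

```text
tool_pos: [0.5284, 0.0419, 0.1467]
tool_rot: [180.0, 0.1, -5.0]
force: [0.2, -0.0, -0.3]
tool_pos: [0.5251, 0.0425, 0.1392]
tool_rot: [180.0, -0.0, -4.9]
force: [-0.3, -0.8, -1.0]
tool_pos: [0.5216, 0.0427, 0.1315]
tool_rot: [180.0, -0.0, -5.0]
force: [1.7, -0.1, -1.9]
tool_pos: [0.5176, 0.043, 0.1235]
tool_rot: [180.0, 0.0, -4.9]
force: [1.1, -0.3, -3.7]
slot 2 t 0 t 42.17 pos [0.5176 0.043  0.1235] yaw [180.    0.   -4.9] -> tx,ty,tz [-0.19 -0.01  0.51]  spin rows 0.03
```

Clean, no side load. Continue to the floor.

```bash

python3 -m pendant '[{"tx":-0.07,"ty":0,"tz":0.15,"spin":0,"claw":1},{"tx":0,"ty":0,"tz":0,"spin":0,"claw":1},{"tx":0,"ty":0,"tz":0,"spin":0,"claw":1}]'|sed -n '2,4p'
python3 -m pendant '[{"tx":-0.07,"ty":0,"tz":0.15,"spin":0,"claw":1},{"tx":0,"ty":0,"tz":0,"spin":0,"claw":1},{"tx":0,"ty":0,"tz":0,"spin":0,"claw":1}]'|sed -n '2,4p'
python3 -m pendant '[{"tx":-0.05,"ty":0,"tz":0.1,"spin":0,"claw":1},{"tx":0,"ty":0,"tz":0,"spin":0,"claw":1},{"tx":0,"ty":0,"tz":0,"spin":0,"claw":1}]'|sed -n '2,4p'
python3 -m pendant '[{"tx":-0.03,"ty":0,"tz":0.06,"spin":0,"claw":1},{"tx":0,"ty":0,"tz":0,"spin":0,"claw":1},{"tx":0,"ty":0,"tz":0,"spin":0,"claw":1}]'|sed -n '2,4p'
```

```text
tool_pos: [0.5141, 0.0434, 0.1161]
tool_rot: [180.0, 0.0, -4.9]
force: [1.6, -0.2, -4.4]
tool_pos: [0.5106, 0.0437, 0.1086]
tool_rot: [180.0, 0.0, -4.9]
force: [3.2, 0.1, -4.9]
tool_pos: [0.5084, 0.0439, 0.1038]
tool_rot: [180.0, -0.0, -4.9]
force: [4.4, -0.5, -4.6]
tool_pos: [0.5072, 0.044, 0.101]
tool_rot: [180.0, -0.0, -5.0]
force: [5.0, -0.8, -3.0]
```

```bash
cat >> h.py <<'E'
def locate():
    im=cams.read_camera('top');cv2.imwrite('pics/tl.png',im[:,:,::-1])
    for c,g in(('orange',(365,240,50,85)),('white',(415,240,50,85)),('green',(410,180,70,80)),('blue',(375,180,40,80))):
        m=mask(im,c).astype('uint8');x,y,w,h=g;n=np.zeros_like(m);n[y:y+h,x:x+w]=m[y:y+h,x:x+w]
        cs=cv2.findContours(n,0,2)[0]
        if not cs: continue
        cs=max(cs,key=cv2.contourArea);b=cv2.boxPoints(cv2.minAreaRect(cs));w=p2w('top',b,.014)[:,:2]
        e=[w[1]-w[0],w[2]-w[1]];l=max(e,key=np.linalg.norm);print(c,b.mean(0),w.mean(0).round(4),'yaw',np.degrees(np.arctan2(l[1],l[0])).round(1)%180,np.linalg.norm(e,axis=1).round(3))
E
python3 -m pendant '[{"tx":0.03,"ty":0,"tz":0,"spin":0,"claw":0.26},{"tx":0,"ty":0,"tz":0,"spin":0,"claw":0.26},{"tx":0,"ty":0,"tz":0,"spin":0,"claw":0.26},{"tx":0,"ty":0,"tz":0,"spin":0,"claw":0.26},{"tx":0,"ty":0,"tz":-0.6,"spin":0,"claw":0.26},{"tx":0,"ty":0,"tz":-0.9,"spin":0,"claw":0.26},{"tx":0,"ty":0,"tz":-0.9,"spin":0,"claw":0},{"tx":0,"ty":0,"tz":0,"spin":0,"claw":0}]'
python3 -c "
from h import *
locate();a=np.radians(-10.9);go(.425+.032*np.cos(a),-.3755+.032*np.sin(a),.15,-10.9)
im=cams.read_camera('side');cv2.imwrite('pics/s9.png',im[:,:,::-1])"
```

```text
time_s: 44.68
tool_pos: [0.5107, 0.0443, 0.2248]
tool_rot: [-180.0, -0.4, -4.9]
force: [0.4, -0.0, -0.1]
grip_width: 0.0771
grasp_force: 0.0
orange [388.02448 292.49634] [ 0.3928 -0.232 ] yaw 8.099999999999994 [0.048 0.079]
white [441.13516 286.18918] [ 0.4126 -0.3712] yaw 169.6 [0.085 0.052]
t 44.73 pos [0.5092 0.044  0.2224] yaw [180.   -0.2  -4.9] -> tx,ty,tz [-0.32  8.57  1.97]  spin rows 1.49
```

```bash

python3 -m pendant '[{"tx":-0.03,"ty":0.9,"tz":0,"spin":0,"claw":0},{"tx":-0.03,"ty":0.9,"tz":0,"spin":0,"claw":0},{"tx":-0.03,"ty":0.9,"tz":0,"spin":0,"claw":0},{"tx":-0.03,"ty":0.9,"tz":0,"spin":0,"claw":0},{"tx":-0.03,"ty":0.9,"tz":0,"spin":0,"claw":0},{"tx":-0.03,"ty":0.9,"tz":0,"spin":0,"claw":0},{"tx":-0.03,"ty":0.9,"tz":0,"spin":0,"claw":0},{"tx":-0.03,"ty":0.9,"tz":0,"spin":0,"claw":0},{"tx":-0.03,"ty":0.9,"tz":0,"spin":0,"claw":0},{"tx":-0.05,"ty":0.45,"tz":0.4,"spin":0.5,"claw":0}]' >/dev/null
python3 -m pendant '[{"tx":0,"ty":0,"tz":0.8,"spin":1,"claw":0},{"tx":0,"ty":0,"tz":0.6,"spin":0,"claw":0},{"tx":0,"ty":0,"tz":0,"spin":0,"claw":0},{"tx":0,"ty":0,"tz":0,"spin":0,"claw":0}]'
python3 -c "
from h import *
go(.4564,-.3806,.024,-10.7)"
```

```text
time_s: 46.52
tool_pos: [0.456, -0.38, 0.1311]
tool_rot: [-180.0, -0.0, -10.9]
force: [-0.1, -0.6, 0.3]
grip_width: 0.0868
grasp_force: 0.0
t 46.52 pos [ 0.456  -0.38    0.1311] yaw [-180.    -0.   -10.9] -> tx,ty,tz [0.01 0.01 2.66]  spin rows -0.05
```

```bash

python3 -m pendant '[{"tx":0,"ty":0,"tz":0.8,"spin":0,"claw":0},{"tx":0,"ty":0,"tz":0.8,"spin":0,"claw":0},{"tx":0,"ty":0,"tz":0.7,"spin":0,"claw":0},{"tx":0,"ty":0,"tz":0.36,"spin":0,"claw":0},{"tx":0,"ty":0,"tz":0,"spin":0,"claw":0},{"tx":0,"ty":0,"tz":0,"spin":0,"claw":0}]'|sed -n '2,4p'
python3 -m pendant '[{"tx":0,"ty":0,"tz":0,"spin":0,"claw":1},{"tx":0,"ty":0,"tz":0,"spin":0,"claw":1},{"tx":0,"ty":0,"tz":0,"spin":0,"claw":1},{"tx":0,"ty":0,"tz":0,"spin":0,"claw":1},{"tx":0,"ty":0,"tz":0,"spin":0,"claw":1},{"tx":0,"ty":0,"tz":0,"spin":0,"claw":1},{"tx":0,"ty":0,"tz":0,"spin":0,"claw":1}]' 5
```

```text
tool_pos: [0.4569, -0.3816, -0.0002]
tool_rot: [179.9, -0.2, -10.9]
force: [-0.9, -0.2, 0.6]
time_s: 48.15
tool_pos: [0.4557, -0.3805, -0.002]
tool_rot: [-180.0, -0.0, -10.9]
force: [-0.5, 0.6, 2.0]
grip_width: 0.0518
grasp_force: 5.0
```

```bash

python3 -m pendant '[{"tx":0,"ty":0,"tz":-0.17,"spin":0,"claw":1},{"tx":0,"ty":0,"tz":-0.16,"spin":0,"claw":1},{"tx":-0.03,"ty":0,"tz":-0.16,"spin":0,"claw":1},{"tx":-0.04,"ty":0,"tz":-0.15,"spin":0,"claw":1},{"tx":-0.06,"ty":0,"tz":-0.14,"spin":0,"claw":1},{"tx":-0.07,"ty":0,"tz":-0.14,"spin":0,"claw":1},{"tx":0,"ty":0,"tz":0,"spin":0,"claw":1}]' 3
python3 -m pendant '[{"tx":-0.09,"ty":0,"tz":-0.12,"spin":0,"claw":1},{"tx":-0.1,"ty":0,"tz":-0.12,"spin":0,"claw":1},{"tx":-0.12,"ty":0,"tz":-0.1,"spin":0,"claw":1},{"tx":-0.12,"ty":0,"tz":-0.1,"spin":0,"claw":1},{"tx":-0.13,"ty":0,"tz":-0.07,"spin":0,"claw":1},{"tx":-0.12,"ty":0,"tz":-0.06,"spin":0,"claw":1},{"tx":0,"ty":0,"tz":0,"spin":0,"claw":1}]' 3 
python3 -m pendant '[{"tx":0,"ty":0,"tz":0,"spin":0,"claw":1},{"tx":0,"ty":0,"tz":-0.4,"spin":0,"claw":1},{"tx":0,"ty":0,"tz":-0.7,"spin":0,"claw":1},{"tx":0,"ty":0,"tz":-0.8,"spin":-0.5,"claw":1},{"tx":0,"ty":0,"tz":-0.8,"spin":-1,"claw":1},{"tx":0,"ty":0,"tz":-0.7,"spin":0,"claw":1},{"tx":0,"ty":0,"tz":0,"spin":0,"claw":1}]' 45
python3 -c "
from h import *
slot(3,.08,-.005,rely=.0025)"
```

```text
time_s: 49.02
tool_pos: [0.4459, -0.3792, 0.0448]
tool_rot: [179.9, -0.1, -11.0]
force: [0.5, -0.4, -1.5]
grip_width: 0.0519
grasp_force: 3.0
time_s: 49.9
tool_pos: [0.4119, -0.3725, 0.0727]
tool_rot: [180.0, -0.0, -11.0]
force: [-0.2, -0.3, -0.9]
grip_width: 0.0515
grasp_force: 3.0
time_s: 50.78
tool_pos: [0.4142, -0.3733, 0.2455]
tool_rot: [179.8, -0.3, -4.9]
force: [0.8, -0.2, -2.8]
grip_width: 0.0509
grasp_force: 45.0
slot 3 t 0.08 t 50.77 pos [ 0.4142 -0.3733  0.2455] yaw [179.8  -0.3  -4.9] -> tx,ty,tz [  1.79 -10.17   1.45]  spin rows 0.03
```

```bash

python3 -m pendant '[{"tx":0.3,"ty":-0.85,"tz":0,"spin":0,"claw":1},{"tx":0.3,"ty":-0.85,"tz":0,"spin":0,"claw":1},{"tx":0.3,"ty":-0.85,"tz":0,"spin":0,"claw":1},{"tx":0.3,"ty":-0.85,"tz":0,"spin":0,"claw":1},{"tx":0.3,"ty":-0.85,"tz":0,"spin":0,"claw":1},{"tx":0.29,"ty":-0.85,"tz":0,"spin":0,"claw":1},{"tx":0,"ty":-0.85,"tz":0,"spin":0,"claw":1},{"tx":0,"ty":-0.85,"tz":0,"spin":0,"claw":1},{"tx":0,"ty":-0.85,"tz":0,"spin":0,"claw":1},{"tx":0,"ty":-0.85,"tz":0,"spin":0,"claw":1}]' >/dev/null
python3 -m pendant '[{"tx":0,"ty":-0.85,"tz":0,"spin":0,"claw":1},{"tx":0,"ty":-0.82,"tz":0,"spin":0,"claw":1},{"tx":0,"ty":0,"tz":0.5,"spin":0,"claw":1},{"tx":0,"ty":0,"tz":0.5,"spin":0,"claw":1},{"tx":0,"ty":0,"tz":0.3,"spin":0,"claw":1},{"tx":0,"ty":0,"tz":0,"spin":0,"claw":1},{"tx":0,"ty":0,"tz":0,"spin":0,"claw":1}]'
python3 - <<'E'
from h import *
slot(3,.055,-.005,rely=.0025)
im=cams.read_camera('side');cv2.imwrite('pics/s10.png',im[:,:,::-1])
E
```

```text
time_s: 52.9
tool_pos: [0.5459, 0.1268, 0.1781]
tool_rot: [-180.0, -0.1, -5.0]
force: [0.2, 0.8, -1.4]
grip_width: 0.0508
grasp_force: 45.0
slot 3 t 0.055 t 52.9 pos [0.5459 0.1268 0.1781] yaw [-1.8e+02 -1.0e-01 -5.0e+00] -> tx,ty,tz [-0.18  0.03  0.58]  spin rows 0.02
```

```bash
python3 - <<'E'
from h import *
im=cv2.imread('pics/s10.png')[:,:,::-1]
crop('side',180,120,200,150,4,'pics/s10c.png',im)
E
python3 -m pendant '[{"tx":-0.18,"ty":0.03,"tz":0.35,"spin":0,"claw":1},{"tx":0,"ty":0,"tz":0.2,"spin":0,"claw":1},{"tx":0,"ty":0,"tz":0,"spin":0,"claw":1}]'|sed -n '2,4p'
python3 -m pendant '[{"tx":-0.08,"ty":0,"tz":0.17,"spin":0,"claw":1},{"tx":0,"ty":0,"tz":0,"spin":0,"claw":1},{"tx":0,"ty":0,"tz":0,"spin":0,"claw":1}]'|sed -n '2,4p'
```

```text
tool_pos: [0.5364, 0.1256, 0.1497]
tool_rot: [180.0, 0.0, -5.0]
force: [0.1, 0.2, -1.0]
tool_pos: [0.5326, 0.1263, 0.1416]
tool_rot: [-180.0, -0.0, -4.9]
force: [-0.0, 0.2, -2.0]
```

View pics/s10c.png

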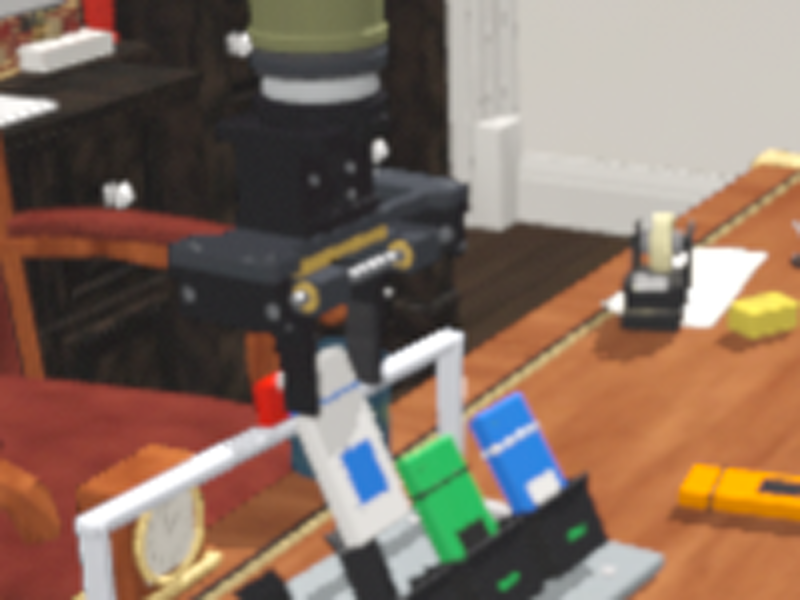

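Blue (515,455) and green (445,495) sit in slots 1 and 2; white is held at the right lean at (355,450) over slot 3. Insert.

```bash

for i in a; do :; done
python3 -m pendant '[{"tx":-0.07,"ty":0,"tz":0.15,"spin":0,"claw":1},{"tx":0,"ty":0,"tz":0,"spin":0,"claw":1},{"tx":0,"ty":0,"tz":0,"spin":0,"claw":1}]'|sed -n '2,4p'
python3 -m pendant '[{"tx":-0.07,"ty":0,"tz":0.15,"spin":0,"claw":1},{"tx":0,"ty":0,"tz":0,"spin":0,"claw":1},{"tx":0,"ty":0,"tz":0,"spin":0,"claw":1}]'|sed -n '2,4p'
python3 -m pendant '[{"tx":-0.07,"ty":0,"tz":0.15,"spin":0,"claw":1},{"tx":0,"ty":0,"tz":0,"spin":0,"claw":1},{"tx":0,"ty":0,"tz":0,"spin":0,"claw":1}]'|sed -n '2,4p'
python3 -m pendant '[{"tx":-0.07,"ty":0,"tz":0.15,"spin":0,"claw":1},{"tx":0,"ty":0,"tz":0,"spin":0,"claw":1},{"tx":0,"ty":0,"tz":0,"spin":0,"claw":1}]'|sed -n '2,4p'
python3 -c "
from h import *
slot(3,0,-.003,rely=.0025)"
```

```text
tool_pos: [0.5291, 0.1264, 0.134]
tool_rot: [180.0, -0.0, -5.0]
force: [1.5, -0.5, -2.4]
tool_pos: [0.5251, 0.1267, 0.126]
tool_rot: [180.0, 0.0, -4.9]
force: [2.2, -0.3, -3.5]
tool_pos: [0.5216, 0.1271, 0.1186]
tool_rot: [180.0, 0.0, -4.9]
force: [2.1, -0.1, -4.4]
tool_pos: [0.5181, 0.1274, 0.111]
tool_rot: [180.0, 0.0, -4.9]
force: [3.7, 0.4, -3.7]
slot 3 t 0 t 55.2 pos [0.5181 0.1274 0.111 ] yaw [180.    0.   -4.9] -> tx,ty,tz [-0.05 -0.01  0.26]  spin rows 0.02
```

```bash

python3 -m pendant '[{"tx":-0.04,"ty":0,"tz":0.14,"spin":0,"claw":1},{"tx":0,"ty":0,"tz":0,"spin":0,"claw":1},{"tx":0,"ty":0,"tz":0,"spin":0,"claw":1}]'|sed -n '2,4p'
python3 -m pendant '[{"tx":-0.01,"ty":0,"tz":0.06,"spin":0,"claw":1},{"tx":0,"ty":0,"tz":0,"spin":0,"claw":1},{"tx":0,"ty":0,"tz":0,"spin":0,"claw":1}]'|sed -n '2,4p'
python3 -m pendant '[{"tx":0.02,"ty":0,"tz":0,"spin":0,"claw":0.26},{"tx":0,"ty":0,"tz":0,"spin":0,"claw":0.26},{"tx":0,"ty":0,"tz":0,"spin":0,"claw":0.26},{"tx":0,"ty":0,"tz":0,"spin":0,"claw":0.26},{"tx":0,"ty":0,"tz":-0.6,"spin":0,"claw":0.26},{"tx":0,"ty":0,"tz":-0.9,"spin":0,"claw":0.26},{"tx":0,"ty":0,"tz":-0.9,"spin":0,"claw":0},{"tx":0,"ty":0,"tz":0,"spin":0,"claw":0}]'
python3 -c "
from h import *
locate();a=np.radians(8.3);go(.4055+.032*np.cos(a),-.2298+.032*np.sin(a),.15,8.3)"
```

```text
tool_pos: [0.5159, 0.1276, 0.104]
tool_rot: [180.0, 0.1, -4.9]
force: [2.1, -0.2, -4.0]
tool_pos: [0.5158, 0.1277, 0.1014]
tool_rot: [180.0, 0.0, -4.9]
force: [1.8, -0.4, -2.9]
time_s: 56.95
tool_pos: [0.5191, 0.1285, 0.2254]
tool_rot: [-179.9, -0.4, -4.9]
force: [0.2, -0.8, -1.4]
grip_width: 0.077
grasp_force: 0.0
orange [388.0433  292.53177] [ 0.3927 -0.2321] yaw 8.300000000000011 [0.048 0.079]
t 57.0 pos [0.5178 0.1279 0.223 ] yaw [-180.    -0.2   -4.9] -> tx,ty,tz [-1.    7.18  1.97]  spin rows -3.31
```

```bash

python3 -m pendant '[{"tx":0,"ty":0.9,"tz":0,"spin":0,"claw":0},{"tx":0,"ty":0.9,"tz":0,"spin":0,"claw":0},{"tx":0,"ty":0.9,"tz":0,"spin":0,"claw":0},{"tx":-0.2,"ty":0.9,"tz":0,"spin":0,"claw":0},{"tx":-0.2,"ty":0.9,"tz":0,"spin":0,"claw":0},{"tx":-0.2,"ty":0.9,"tz":0,"spin":0,"claw":0},{"tx":-0.2,"ty":0.9,"tz":0,"spin":0,"claw":0},{"tx":-0.2,"ty":0.88,"tz":0,"spin":0,"claw":0},{"tx":0,"ty":0,"tz":0.4,"spin":-1,"claw":0},{"tx":0,"ty":0,"tz":0.5,"spin":-1,"claw":0}]' >/dev/null
python3 -m pendant '[{"tx":0,"ty":0,"tz":0.5,"spin":-1,"claw":0},{"tx":0,"ty":0,"tz":0.4,"spin":-0.3,"claw":0},{"tx":0,"ty":0,"tz":0,"spin":0,"claw":0},{"tx":0,"ty":0,"tz":0,"spin":0,"claw":0}]'
python3 -c "
from h import *
go(.4372,-.2252,.024,8.3)"
```

```text
time_s: 58.75
tool_pos: [0.4361, -0.2257, 0.1315]
tool_rot: [-180.0, 0.0, 8.2]
force: [0.1, 0.2, 0.9]
grip_width: 0.0872
grasp_force: 0.0
t 58.75 pos [ 0.4361 -0.2257  0.1315] yaw [-180.     0.     8.2] -> tx,ty,tz [ 0.02 -0.01  2.67]  spin rows -0.02
```

```bash

python3 -m pendant '[{"tx":0.02,"ty":0,"tz":0.8,"spin":0,"claw":0},{"tx":0,"ty":0,"tz":0.8,"spin":0,"claw":0},{"tx":0,"ty":0,"tz":0.7,"spin":0,"claw":0},{"tx":0,"ty":0,"tz":0.37,"spin":0,"claw":0},{"tx":0,"ty":0,"tz":0,"spin":0,"claw":0},{"tx":0,"ty":0,"tz":0,"spin":0,"claw":0}]'|sed -n '2,4p'
python3 -m pendant '[{"tx":0,"ty":0,"tz":0,"spin":0,"claw":1},{"tx":0,"ty":0,"tz":0,"spin":0,"claw":1},{"tx":0,"ty":0,"tz":0,"spin":0,"claw":1},{"tx":0,"ty":0,"tz":0,"spin":0,"claw":1},{"tx":0,"ty":0,"tz":0,"spin":0,"claw":1},{"tx":0,"ty":0,"tz":0,"spin":0,"claw":1},{"tx":0,"ty":0,"tz":0,"spin":0,"claw":1}]' 5
python3 -m pendant '[{"tx":0,"ty":0,"tz":-0.17,"spin":0,"claw":1},{"tx":0,"ty":0,"tz":-0.16,"spin":0,"claw":1},{"tx":-0.03,"ty":0,"tz":-0.16,"spin":0,"claw":1},{"tx":-0.04,"ty":0,"tz":-0.15,"spin":0,"claw":1},{"tx":-0.06,"ty":0,"tz":-0.14,"spin":0,"claw":1},{"tx":-0.07,"ty":0,"tz":-0.14,"spin":0,"claw":1},{"tx":0,"ty":0,"tz":0,"spin":0,"claw":1}]' 3
python3 -m pendant '[{"tx":-0.09,"ty":0,"tz":-0.12,"spin":0,"claw":1},{"tx":-0.1,"ty":0,"tz":-0.12,"spin":0,"claw":1},{"tx":-0.12,"ty":0,"tz":-0.1,"spin":0,"claw":1},{"tx":-0.12,"ty":0,"tz":-0.1,"spin":0,"claw":1},{"tx":-0.13,"ty":0,"tz":-0.07,"spin":0,"claw":1},{"tx":-0.12,"ty":0,"tz":-0.06,"spin":0,"claw":1},{"tx":0,"ty":0,"tz":0,"spin":0,"claw":1}]' 3 
python3 -m pendant '[{"tx":0,"ty":0,"tz":0,"spin":0,"claw":1},{"tx":0,"ty":0,"tz":-0.4,"spin":0,"claw":1},{"tx":0,"ty":0,"tz":-0.7,"spin":0,"claw":1},{"tx":0,"ty":0,"tz":-0.8,"spin":0.3,"claw":1},{"tx":0,"ty":0,"tz":-0.8,"spin":1,"claw":1},{"tx":0,"ty":0,"tz":-0.7,"spin":1,"claw":1},{"tx":0,"ty":0,"tz":0,"spin":1,"claw":1},{"tx":0,"ty":0,"tz":0,"spin":0,"claw":1}]' 45
python3 -c "
from h import *
slot(4,.08,-.005,rely=.0025)"
```

```text
tool_pos: [0.4383, -0.2262, -0.0007]
tool_rot: [179.9, -0.1, 8.2]
force: [-0.1, 0.4, 0.9]
time_s: 60.38
tool_pos: [0.4372, -0.2256, -0.002]
tool_rot: [180.0, -0.0, 8.3]
force: [-0.3, 0.4, 1.8]
grip_width: 0.0517
grasp_force: 5.0
time_s: 61.25
tool_pos: [0.4274, -0.2275, 0.0446]
tool_rot: [179.9, -0.1, 8.2]
force: [0.2, -0.4, 0.3]
grip_width: 0.0514
grasp_force: 3.0
time_s: 62.12
tool_pos: [0.3931, -0.2322, 0.0727]
tool_rot: [180.0, -0.0, 8.2]
force: [0.8, 0.2, -1.0]
grip_width: 0.0517
grasp_force: 3.0
time_s: 63.12
tool_pos: [0.3938, -0.2318, 0.2425]
tool_rot: [180.0, -0.0, -4.9]
force: [-0.5, 0.1, -0.6]
grip_width: 0.051
grasp_force: 45.0
slot 4 t 0.08 t 63.12 pos [ 0.3938 -0.2318  0.2425] yaw [180.   -0.   -4.9] -> tx,ty,tz [ 2.46 -9.06  1.42]  spin rows 0.04
```

```bash

python3 -m pendant '[{"tx":0.6,"ty":-0.7,"tz":0,"spin":0,"claw":1},{"tx":0.6,"ty":-0.7,"tz":0,"spin":0,"claw":1},{"tx":0.6,"ty":-0.7,"tz":0,"spin":0,"claw":1},{"tx":0.6,"ty":-0.7,"tz":0,"spin":0,"claw":1},{"tx":0.06,"ty":-0.9,"tz":0,"spin":0,"claw":1},{"tx":0,"ty":-0.9,"tz":0,"spin":0,"claw":1},{"tx":0,"ty":-0.9,"tz":0,"spin":0,"claw":1},{"tx":0,"ty":-0.9,"tz":0,"spin":0,"claw":1},{"tx":0,"ty":-0.9,"tz":0,"spin":0,"claw":1},{"tx":0,"ty":-0.9,"tz":0,"spin":0,"claw":1}]' >/dev/null
python3 -m pendant '[{"tx":0,"ty":-0.86,"tz":0,"spin":0,"claw":1},{"tx":0,"ty":0,"tz":0.5,"spin":0,"claw":1},{"tx":0,"ty":0,"tz":0.5,"spin":0,"claw":1},{"tx":0,"ty":0,"tz":0.3,"spin":0,"claw":1},{"tx":0,"ty":0,"tz":0,"spin":0,"claw":1},{"tx":0,"ty":0,"tz":0,"spin":0,"claw":1}]'
python3 - <<'E'
from h import *
slot(4,.055,-.005,rely=.0025)
im=cams.read_camera('side');cv2.imwrite('pics/s11.png',im[:,:,::-1])
p=env.get_obs()['tool_pos'];z=p[2]-.072
b=w2p('side',[np.r_[p[0]-.02,p[1]-.004,z]])[0].astype(int)
q=sil('orange',(b[0]-40,b[1]-70,65,85),z,-5,[p[0]-.02,p[1],65],im,(0,355));print(b,rel(q,z,p,-5))
E
```

```text
time_s: 65.12
tool_pos: [0.5557, 0.2089, 0.1782]
tool_rot: [-180.0, -0.1, -4.9]
force: [-0.4, -0.1, -0.5]
grip_width: 0.0509
grasp_force: 45.0
slot 4 t 0.055 t 65.12 pos [0.5557 0.2089 0.1782] yaw [-1.8e+02 -1.0e-01 -4.9e+00] -> tx,ty,tz [-0.23  0.    0.59]  spin rows 0.02
orange area 644 box 231 260 218 269 bottom centre [0.5273 0.2098] theta 71.1 rms px 2.74
[250 264] [-0.0285  0.0017]
```

```bash

python3 -m pendant '[{"tx":-0.23,"ty":0,"tz":0.35,"spin":0,"claw":1},{"tx":0,"ty":0,"tz":0.22,"spin":0,"claw":1},{"tx":0,"ty":0,"tz":0,"spin":0,"claw":1}]'|sed -n '2,4p'
python3 -m pendant '[{"tx":-0.08,"ty":0,"tz":0.17,"spin":0,"claw":1},{"tx":0,"ty":0,"tz":0,"spin":0,"claw":1},{"tx":0,"ty":0,"tz":0,"spin":0,"claw":1}]'|sed -n '2,4p'
python3 -m pendant '[{"tx":-0.07,"ty":0,"tz":0.15,"spin":0,"claw":1},{"tx":0,"ty":0,"tz":0,"spin":0,"claw":1},{"tx":0,"ty":0,"tz":0,"spin":0,"claw":1}]'|sed -n '2,4p'
python3 -m pendant '[{"tx":-0.07,"ty":0,"tz":0.15,"spin":0,"claw":1},{"tx":0,"ty":0,"tz":0,"spin":0,"claw":1},{"tx":0,"ty":0,"tz":0,"spin":0,"claw":1}]'|sed -n '2,4p'
python3 -c "
from h import *
slot(4,0,-.003,rely=.0025)"
```

```text
tool_pos: [0.5438, 0.2093, 0.1486]
tool_rot: [180.0, 0.0, -5.0]
force: [-0.1, 0.6, -1.2]
tool_pos: [0.5413, 0.2103, 0.1417]
tool_rot: [-179.9, -0.2, -5.0]
force: [4.4, -0.5, 4.1]
tool_pos: [0.5369, 0.2102, 0.1329]
tool_rot: [-180.0, -0.1, -5.0]
force: [4.2, -0.1, 0.7]
tool_pos: [0.5314, 0.2104, 0.1241]
tool_rot: [179.9, 0.2, -4.9]
force: [1.7, -0.1, -3.9]
slot 4 t 0 t 66.67 pos [0.5314 0.2104 0.1241] yaw [179.9   0.2  -4.9] -> tx,ty,tz [-0.17 -0.01  0.52]  spin rows 0.03
```

```bash

python3 -m pendant '[{"tx":-0.06,"ty":0,"tz":0.15,"spin":0,"claw":1},{"tx":0,"ty":0,"tz":0,"spin":0,"claw":1},{"tx":0,"ty":0,"tz":0,"spin":0,"claw":1}]'|sed -n '2,4p'
python3 -m pendant '[{"tx":-0.06,"ty":0,"tz":0.15,"spin":0,"claw":1},{"tx":0,"ty":0,"tz":0,"spin":0,"claw":1},{"tx":0,"ty":0,"tz":0,"spin":0,"claw":1}]'|sed -n '2,4p'
python3 -m pendant '[{"tx":-0.04,"ty":0,"tz":0.14,"spin":0,"claw":1},{"tx":0,"ty":0,"tz":0,"spin":0,"claw":1},{"tx":0,"ty":0,"tz":0,"spin":0,"claw":1}]'|sed -n '2,4p'
python3 -m pendant '[{"tx":-0.01,"ty":0,"tz":0.05,"spin":0,"claw":1},{"tx":0,"ty":0,"tz":0,"spin":0,"claw":1},{"tx":0,"ty":0,"tz":0,"spin":0,"claw":1}]'|sed -n '2,4p'
```

```text
tool_pos: [0.5292, 0.2109, 0.1174]
tool_rot: [180.0, 0.1, -4.9]
force: [2.2, -0.6, -4.8]
tool_pos: [0.5263, 0.2112, 0.11]
tool_rot: [180.0, 0.1, -4.9]
force: [3.1, -0.6, -3.5]
tool_pos: [0.5242, 0.2114, 0.1029]
tool_rot: [180.0, 0.1, -4.9]
force: [2.4, -1.2, -3.9]
tool_pos: [0.5243, 0.2113, 0.1009]
tool_rot: [180.0, 0.0, -5.0]
force: [2.4, -2.6, -1.7]
```

```bash

python3 -m pendant '[{"tx":0.01,"ty":0,"tz":0,"spin":0,"claw":0.26},{"tx":0,"ty":0,"tz":0,"spin":0,"claw":0.26},{"tx":0,"ty":0,"tz":0,"spin":0,"claw":0.26},{"tx":0,"ty":0,"tz":0,"spin":0,"claw":0.26},{"tx":0,"ty":0,"tz":-0.6,"spin":0,"claw":0.26},{"tx":0,"ty":0,"tz":-0.9,"spin":0,"claw":0.26},{"tx":0,"ty":0,"tz":-0.9,"spin":0,"claw":0.4},{"tx":0,"ty":0,"tz":-0.3,"spin":-1,"claw":0.4},{"tx":0,"ty":0,"tz":0,"spin":-1,"claw":0.4},{"tx":0,"ty":0,"tz":0,"spin":-1,"claw":0.4}]' >/dev/null
python3 -m pendant '[{"tx":0,"ty":0,"tz":0,"spin":-1,"claw":0.4},{"tx":0,"ty":0,"tz":0,"spin":-1,"claw":0.4},{"tx":0,"ty":0,"tz":0,"spin":-1,"claw":0.4},{"tx":0,"ty":0,"tz":0,"spin":-1,"claw":0.4},{"tx":0,"ty":0,"tz":0,"spin":-1,"claw":0.4},{"tx":0,"ty":0,"tz":0,"spin":-1,"claw":0.4},{"tx":0,"ty":0,"tz":0,"spin":-1,"claw":0.4},{"tx":0,"ty":0,"tz":0,"spin":-1,"claw":0.4},{"tx":0,"ty":0,"tz":0,"spin":-1,"claw":0.4},{"tx":0,"ty":0,"tz":0,"spin":-1,"claw":0.4}]' >/dev/null
python3 -m pendant '[{"tx":0,"ty":0,"tz":0,"spin":-1,"claw":0.4},{"tx":0,"ty":0,"tz":0,"spin":-1,"claw":0.4},{"tx":0,"ty":0,"tz":0,"spin":-1,"claw":0.4},{"tx":0,"ty":0,"tz":0,"spin":-1,"claw":0.4},{"tx":0,"ty":0,"tz":0,"spin":-1,"claw":0.4},{"tx":0,"ty":0,"tz":0,"spin":-1,"claw":0.4},{"tx":0,"ty":0,"tz":0,"spin":-1,"claw":0.4},{"tx":0,"ty":0,"tz":0,"spin":-1,"claw":0.4},{"tx":0,"ty":0,"tz":0,"spin":-1,"claw":0.4},{"tx":0,"ty":0,"tz":0,"spin":-0.35,"claw":0.4}]'
python3 -c "
from h import *
go(.6135,.0729,.26,84.5)
im=crop('side',180,150,200,150,4,'pics/s12c.png');cv2.imwrite('pics/s12.png',im[:,:,::-1])"
```

```text
time_s: 71.92
tool_pos: [0.5247, 0.2115, 0.2359]
tool_rot: [-180.0, 0.0, 84.5]
force: [0.2, -0.5, 0.2]
grip_width: 0.0522
grasp_force: 0.0
t 71.92 pos [0.5247 0.2115 0.2359] yaw [-180.     0.    84.5] -> tx,ty,tz [-2.59  2.03  0.04]  spin rows -0.00
```

View pics/s12c.png

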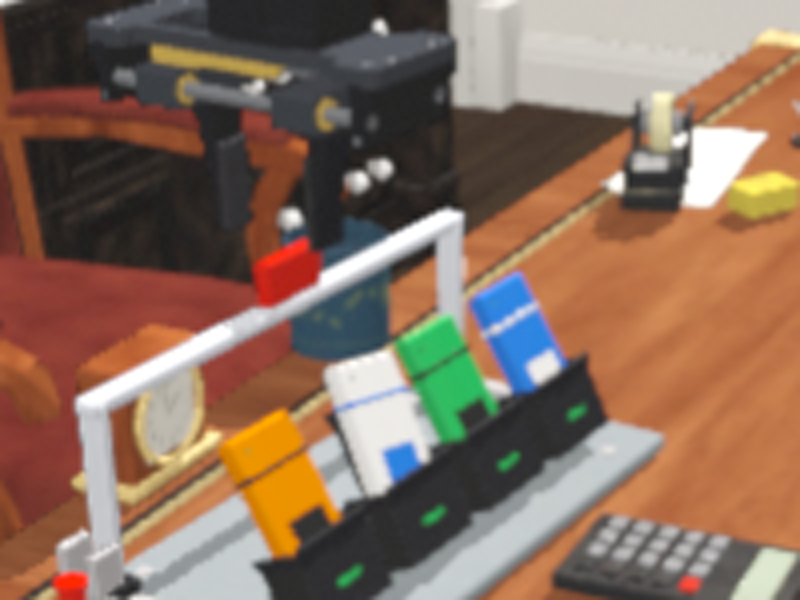

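Orange, green and blue lean on their rests; white (top at (360,360)) looks more upright, with its back rest showing at (340,430). Check numerically.

```bash
python3 - <<'E'
from h import *
c,s=np.cos(np.radians(25)),np.sin(np.radians(25))
def pr(k,pts): return ((w2p('side',[rk((x*c+z*s)/1e3,-.126+.084*(k-1)+y/1e3,.025+(-x*s+z*c)/1e3) for x,y,z in pts])-[180,150])*4).round(0).tolist()
obs={4:((222,455),(283,410)),3:((327,372),(393,348)),2:((398,343),(455,315)),1:((472,298),(520,272))}
for k in(1,2,3,4): print(k,'front top L,R',pr(k,[(-7,26,110),(-7,-26,110)]),'obs',obs[k],'back top L',pr(k,[(7,26,110)]))
# upright-ish white: angle from vertical 10
for t in (0,2,4,6,8,10,12):
    a=np.radians(t); # extra rotation toward front about bottom-front-ish, sitting at x=-10
    P=[]
    for y in(26,-26):
        x=-3-7*np.cos(a)-110*np.sin(a);z=110*np.cos(a)-7*np.sin(a);P.append((x,y,z))
    print(t,pr(3,P))
E
```

```text
1 front top L,R [[483.0, 294.0], [525.0, 269.0]] obs ((472, 298), (520, 272)) back top L [[467.0, 299.0]]
2 front top L,R [[410.0, 338.0], [456.0, 310.0]] obs ((398, 343), (455, 315)) back top L [[393.0, 342.0]]
3 front top L,R [[328.0, 387.0], [380.0, 356.0]] obs ((327, 372), (393, 348)) back top L [[311.0, 391.0]]
4 front top L,R [[236.0, 442.0], [294.0, 407.0]] obs ((222, 455), (283, 410)) back top L [[219.0, 446.0]]
0 [[332.0, 386.0], [383.0, 355.0]]
2 [[336.0, 385.0], [388.0, 354.0]]
4 [[341.0, 384.0], [393.0, 353.0]]
6 [[346.0, 384.0], [398.0, 353.0]]
8 [[351.0, 384.0], [403.0, 353.0]]
10 [[357.0, 384.0], [408.0, 353.0]]
12 [[362.0, 384.0], [413.0, 353.0]]
```

```bash
python3 -c "
from h import *
go(*rk(.044,.0445,.21),84.5)"
```

```text
t 71.97 pos [0.5247 0.2115 0.2359] yaw [-180.     0.    84.5] -> tx,ty,tz [-1.67  0.49  1.04]  spin rows 0.00
```

```bash

python3 -m pendant '[{"tx":-0.8,"ty":0.25,"tz":0,"spin":0,"claw":1},{"tx":-0.87,"ty":0.24,"tz":0,"spin":0,"claw":1},{"tx":0,"ty":0,"tz":0,"spin":0,"claw":1},{"tx":0,"ty":0,"tz":0,"spin":0,"claw":1},{"tx":0,"ty":0,"tz":0,"spin":0,"claw":1},{"tx":0,"ty":0,"tz":0,"spin":0,"claw":1},{"tx":0,"ty":0,"tz":0.5,"spin":0,"claw":1},{"tx":0,"ty":0,"tz":0.5,"spin":0,"claw":1},{"tx":0,"ty":0,"tz":0.5,"spin":0,"claw":1},{"tx":0,"ty":0,"tz":0,"spin":0,"claw":1}]' 10
python3 -m pendant '[{"tx":0,"ty":0,"tz":0.2,"spin":0,"claw":1},{"tx":0,"ty":0,"tz":0,"spin":0,"claw":1}]'|sed -n '2,4p'
python3 -m pendant '[{"tx":0,"ty":0,"tz":0.2,"spin":0,"claw":1},{"tx":0,"ty":0,"tz":0,"spin":0,"claw":1}]'|sed -n '2,4p'
python3 -m pendant '[{"tx":0,"ty":0,"tz":0.1,"spin":0,"claw":1},{"tx":0,"ty":0,"tz":0,"spin":0,"claw":1}]'|sed -n '2,4p'
```

```text
time_s: 73.22
tool_pos: [0.5395, 0.1261, 0.1592]
tool_rot: [-179.8, 0.0, 84.5]
force: [-0.4, 0.8, 0.8]
grip_width: 0.0005
grasp_force: 0.0
tool_pos: [0.5411, 0.126, 0.151]
tool_rot: [180.0, 0.0, 84.5]
force: [-0.8, 0.1, -0.5]
tool_pos: [0.5407, 0.1256, 0.1402]
tool_rot: [-179.9, 0.0, 84.4]
force: [-0.0, 0.7, 0.4]
tool_pos: [0.5409, 0.1258, 0.1356]
tool_rot: [-180.0, 0.0, 84.5]
force: [0.4, 0.2, 0.2]
```

```bash

python3 -m pendant '[{"tx":0,"ty":0,"tz":0.08,"spin":0,"claw":1},{"tx":0,"ty":0,"tz":0,"spin":0,"claw":1}]'|sed -n '2,4p'
python3 -m pendant '[{"tx":0,"ty":0,"tz":0.08,"spin":0,"claw":1},{"tx":0,"ty":0,"tz":0,"spin":0,"claw":1}]'|sed -n '2,4p'
python3 -m pendant '[{"tx":0,"ty":0,"tz":0.06,"spin":0,"claw":1},{"tx":0,"ty":0,"tz":0,"spin":0,"claw":1}]'|sed -n '2,4p'
```

```text
tool_pos: [0.5409, 0.1258, 0.1316]
tool_rot: [-180.0, 0.0, 84.5]
force: [-0.5, -0.5, 0.4]
tool_pos: [0.5409, 0.1258, 0.1276]
tool_rot: [-180.0, 0.0, 84.5]
force: [-0.2, 0.1, -0.2]
tool_pos: [0.5409, 0.1258, 0.1247]
tool_rot: [-180.0, 0.0, 84.5]
force: [-0.7, -0.2, 0.0]
```

```bash

python3 -m pendant '[{"tx":0,"ty":0,"tz":-0.7,"spin":0,"claw":1},{"tx":0,"ty":-0.8,"tz":0,"spin":0,"claw":1},{"tx":0,"ty":-0.7,"tz":0,"spin":0,"claw":1},{"tx":0,"ty":0,"tz":0.6,"spin":0,"claw":1},{"tx":0,"ty":0,"tz":0.58,"spin":0,"claw":1},{"tx":0,"ty":0,"tz":0,"spin":0,"claw":1},{"tx":0,"ty":0,"tz":0,"spin":0,"claw":1}]'|sed -n '2,4p'
python3 -m pendant '[{"tx":0,"ty":0.3,"tz":0,"spin":0,"claw":1},{"tx":0,"ty":0.2,"tz":0,"spin":0,"claw":1},{"tx":0,"ty":0,"tz":0,"spin":0,"claw":1}]'|sed -n '2,4p'
python3 -m pendant '[{"tx":0,"ty":0.1,"tz":0,"spin":0,"claw":1},{"tx":0,"ty":0,"tz":0,"spin":0,"claw":1}]'|sed -n '2,4p'
python3 -m pendant '[{"tx":0,"ty":0.1,"tz":0,"spin":0,"claw":1},{"tx":0,"ty":0,"tz":0,"spin":0,"claw":1}]'|sed -n '2,4p'
python3 -c "
from h import *
im=cams.read_camera('side');cv2.imwrite('pics/s13.png',im[:,:,::-1])
r=tw
o=env.get_obs()['tool_pos'];d=o[:2]-RK[:2];a=RK[2];print(np.cos(a)*d[0]+np.sin(a)*d[1],-np.sin(a)*d[0]+np.cos(a)*d[1])"
```

```text
tool_pos: [0.4671, 0.1335, 0.1019]
tool_rot: [179.9, -0.0, 84.5]
force: [-0.4, -0.7, 0.5]
tool_pos: [0.4924, 0.1309, 0.1016]
tool_rot: [180.0, -0.1, 84.4]
force: [-0.3, -1.0, -0.4]
tool_pos: [0.4964, 0.1302, 0.101]
tool_rot: [-180.0, 0.0, 84.5]
force: [0.4, 0.3, 0.3]
tool_pos: [0.5016, 0.1297, 0.1009]
tool_rot: [180.0, -0.0, 84.4]
force: [-0.3, -0.3, -0.6]
0.004026372075818736 0.04501831919971111
```

Continue pushing gently until contact with the seated face.

```bash

python3 -m pendant '[{"tx":0,"ty":0.1,"tz":0,"spin":0,"claw":1},{"tx":0,"ty":0,"tz":0,"spin":0,"claw":1}]'|sed -n '2p;4p'
python3 -m pendant '[{"tx":0,"ty":0.1,"tz":0,"spin":0,"claw":1},{"tx":0,"ty":0,"tz":0,"spin":0,"claw":1}]'|sed -n '2p;4p'
python3 -m pendant '[{"tx":0,"ty":0.1,"tz":0,"spin":0,"claw":1},{"tx":0,"ty":0,"tz":0,"spin":0,"claw":1}]'|sed -n '2p;4p'
python3 -m pendant '[{"tx":0,"ty":0.06,"tz":0,"spin":0,"claw":1},{"tx":0,"ty":0,"tz":0,"spin":0,"claw":1}]'|sed -n '2p;4p'
```

```text
tool_pos: [0.5067, 0.1292, 0.1009]
force: [-0.5, 0.3, -0.8]
tool_pos: [0.5116, 0.1287, 0.1009]
force: [-0.7, 0.5, 0.4]
tool_pos: [0.5166, 0.1282, 0.1009]
force: [0.3, 0.1, 0.6]
tool_pos: [0.5194, 0.128, 0.1009]
force: [-0.0, 0.1, -0.1]
```

```bash

python3 -m pendant '[{"tx":0,"ty":0.06,"tz":0,"spin":0,"claw":1},{"tx":0,"ty":0,"tz":0,"spin":0,"claw":1}]'|sed -n '2p;4p'
python3 -m pendant '[{"tx":0,"ty":0.06,"tz":0,"spin":0,"claw":1},{"tx":0,"ty":0,"tz":0,"spin":0,"claw":1}]'|sed -n '2p;4p'
python3 -m pendant '[{"tx":0,"ty":0.06,"tz":0,"spin":0,"claw":1},{"tx":0,"ty":0,"tz":0,"spin":0,"claw":1}]'|sed -n '2p;4p'
python3 - <<'E'
from h import *
A=cv2.imread('pics/s12.png')[:,:,::-1];B=cams.read_camera('side');cv2.imwrite('pics/s14.png',B[:,:,::-1])
def box(im,c,g):
    x,y,w,h=g;m=mask(im,c)[y:y+h,x:x+w];v,u=np.nonzero(m);return len(u),u.min()+x,u.max()+x,v.min()+y,v.max()+y
h=lambda im:cv2.cvtColor(np.ascontiguousarray(im),cv2.COLOR_RGB2HSV)
# blue label of white drive at crop (400,462) -> (280,265.5)
for n,im in(('before',A),('now',B)):
    for c,g in(('blue',(270,256,20,20)),('blue',(296,215,30,36)),('green',(276,225,30,40)),('orange',(232,250,36,42))):
        try: print(n,c,box(im,c,g))
        except Exception as e: print(n,c,'none')
E
```

```text
tool_pos: [0.5223, 0.1277, 0.1009]
force: [-0.3, -0.8, -0.5]
tool_pos: [0.5228, 0.1278, 0.1007]
force: [-6.6, -0.3, 5.1]
tool_pos: [0.523, 0.1279, 0.1005]
force: [-14.0, -0.4, 10.6]
before blue (50, np.int64(276), np.int64(284), np.int64(261), np.int64(269))
before blue (277, np.int64(298), np.int64(321), np.int64(219), np.int64(248))
before green (386, np.int64(279), np.int64(304), np.int64(230), np.int64(260))
before orange (513, np.int64(235), np.int64(264), np.int64(252), np.int64(288))
now blue (50, np.int64(276), np.int64(284), np.int64(261), np.int64(269))
now blue (185, np.int64(302), np.int64(321), np.int64(223), np.int64(248))
now green (372, np.int64(279), np.int64(304), np.int64(230), np.int64(260))
now orange (485, np.int64(235), np.int64(264), np.int64(253), np.int64(288))
```

```bash

python3 -m pendant '[{"tx":0,"ty":-0.6,"tz":0,"spin":0,"claw":1},{"tx":-0.84,"ty":0,"tz":0,"spin":0,"claw":1},{"tx":-0.84,"ty":0,"tz":0,"spin":0,"claw":1},{"tx":0,"ty":0.3,"tz":0,"spin":0,"claw":1},{"tx":0,"ty":0,"tz":0,"spin":0,"claw":1},{"tx":0,"ty":0,"tz":0,"spin":0,"claw":1}]'|sed -n '2p;4p'
python3 -m pendant '[{"tx":0,"ty":0.06,"tz":0,"spin":0,"claw":1},{"tx":0,"ty":0,"tz":0,"spin":0,"claw":1}]'|sed -n '2p;4p'
python3 -m pendant '[{"tx":0,"ty":0.06,"tz":0,"spin":0,"claw":1},{"tx":0,"ty":0,"tz":0,"spin":0,"claw":1}]'|sed -n '2p;4p'
python3 -m pendant '[{"tx":0,"ty":0.06,"tz":0,"spin":0,"claw":1},{"tx":0,"ty":0,"tz":0,"spin":0,"claw":1}]'|sed -n '2p;4p'
python3 -m pendant '[{"tx":0,"ty":0.06,"tz":0,"spin":0,"claw":1},{"tx":0,"ty":0,"tz":0,"spin":0,"claw":1}]'|sed -n '2p;4p'
python3 -c "
from h import *
f=lambda o:print(np.cos(RK[2])*(o[0]-RK[0])+np.sin(RK[2])*(o[1]-RK[1]))
f([.5228,.1278]);f(env.get_obs()['tool_pos'])"
```

```text
tool_pos: [0.5048, 0.0459, 0.1009]
force: [0.2, 0.3, -0.5]
tool_pos: [0.5082, 0.0451, 0.1009]
force: [-1.3, 0.5, -0.2]
tool_pos: [0.5113, 0.0445, 0.1009]
force: [-0.2, 0.7, -0.5]
tool_pos: [0.5142, 0.0441, 0.1009]
force: [-1.3, -0.4, -0.6]
tool_pos: [0.5152, 0.0441, 0.1008]
force: [-6.8, 0.8, 5.1]
0.025551061868348466
0.025338524193869904
```

```bash

python3 -m pendant '[{"tx":0,"ty":-0.3,"tz":0,"spin":0,"claw":1},{"tx":0,"ty":0,"tz":-0.7,"spin":0,"claw":1},{"tx":0,"ty":0.65,"tz":0,"spin":0,"claw":1},{"tx":0,"ty":0,"tz":0.16,"spin":0,"claw":1},{"tx":0,"ty":0,"tz":0,"spin":0,"claw":1},{"tx":0,"ty":0,"tz":0,"spin":0,"claw":1}]'|sed -n '2p;4p'
python3 -m pendant '[{"tx":0,"ty":0,"tz":0.06,"spin":0,"claw":1},{"tx":0,"ty":0,"tz":0,"spin":0,"claw":1}]'|sed -n '2p;4p'
python3 -m pendant '[{"tx":0,"ty":0,"tz":0.06,"spin":0,"claw":1},{"tx":0,"ty":0,"tz":0,"spin":0,"claw":1}]'|sed -n '2p;4p'
python3 -m pendant '[{"tx":0,"ty":0,"tz":0.06,"spin":0,"claw":1},{"tx":0,"ty":0,"tz":0,"spin":0,"claw":1}]'|sed -n '2p;4p'
python3 -c "
from h import *
f=lambda o:print(np.cos(RK[2])*(o[0]-RK[0])+np.sin(RK[2])*(o[1]-RK[1]))
f(env.get_obs()['tool_pos'])"
```

```text
tool_pos: [0.5334, 0.0424, 0.1275]
force: [0.4, 0.1, 0.2]
tool_pos: [0.5341, 0.0421, 0.1247]
force: [-0.6, 0.7, 0.3]
tool_pos: [0.5343, 0.0421, 0.1217]
force: [-0.1, -1.0, -0.3]
tool_pos: [0.5343, 0.0421, 0.1186]
force: [-0.3, 0.2, 0.0]
0.04452111121999564
```

```bash

python3 -m pendant '[{"tx":0,"ty":0,"tz":0.05,"spin":0,"claw":1},{"tx":0,"ty":0,"tz":0,"spin":0,"claw":1}]'|sed -n '2p;4p'
python3 -m pendant '[{"tx":0,"ty":0,"tz":0.05,"spin":0,"claw":1},{"tx":0,"ty":0,"tz":0,"spin":0,"claw":1}]'|sed -n '2p;4p'
python3 -m pendant '[{"tx":0,"ty":0,"tz":0.05,"spin":0,"claw":1},{"tx":0,"ty":0,"tz":0,"spin":0,"claw":1}]'|sed -n '2p;4p'
```

```text
tool_pos: [0.5349, 0.0422, 0.1172]
force: [-1.9, -0.3, 4.8]
tool_pos: [0.5353, 0.0423, 0.1166]
force: [-5.7, -1.0, 16.3]
tool_pos: [0.5355, 0.0423, 0.1162]
force: [-10.2, -2.0, 29.3]
```

```bash

python3 -m pendant '[{"tx":0,"ty":0,"tz":-0.6,"spin":0,"claw":1},{"tx":0.84,"ty":0,"tz":0,"spin":0,"claw":1},{"tx":0.84,"ty":0,"tz":0,"spin":0,"claw":1},{"tx":0,"ty":0,"tz":0,"spin":0,"claw":1},{"tx":0,"ty":0,"tz":0.4,"spin":0,"claw":1},{"tx":0,"ty":0,"tz":0,"spin":0,"claw":1},{"tx":0,"ty":0,"tz":0,"spin":0,"claw":1}]'|sed -n '2p;4p'
python3 -m pendant '[{"tx":0,"ty":0,"tz":0.05,"spin":0,"claw":1},{"tx":0,"ty":0,"tz":0,"spin":0,"claw":1}]'|sed -n '2p;4p'
python3 -m pendant '[{"tx":0,"ty":0,"tz":0.05,"spin":0,"claw":1},{"tx":0,"ty":0,"tz":0,"spin":0,"claw":1}]'|sed -n '2p;4p'
python3 -m pendant '[{"tx":0,"ty":0,"tz":0.05,"spin":0,"claw":1},{"tx":0,"ty":0,"tz":0,"spin":0,"claw":1}]'|sed -n '2p;4p'
```

```text
tool_pos: [0.5434, 0.1253, 0.1211]
force: [-0.5, 2.5, 5.3]
tool_pos: [0.544, 0.1259, 0.1203]
force: [-2.8, 1.6, 14.3]
tool_pos: [0.5445, 0.1262, 0.1196]
force: [-5.5, 1.2, 23.2]
tool_pos: [0.5447, 0.1263, 0.1192]
force: [-9.8, -0.3, 36.5]
```

White is about 4 mm higher than green: it is not fully down. I'll re-grip it by its sides, square it and push it to the floor.

```bash

python3 -m pendant '[{"tx":0,"ty":0,"tz":-0.7,"spin":0,"claw":1},{"tx":0,"ty":0,"tz":-0.9,"spin":0,"claw":0.2},{"tx":0,"ty":0,"tz":-0.5,"spin":1,"claw":0.2},{"tx":0,"ty":0,"tz":0,"spin":1,"claw":0.2},{"tx":0,"ty":0,"tz":0,"spin":1,"claw":0.2},{"tx":0,"ty":0,"tz":0,"spin":1,"claw":0.2},{"tx":0,"ty":0,"tz":0,"spin":1,"claw":0.2},{"tx":0,"ty":0,"tz":0,"spin":1,"claw":0.2},{"tx":0,"ty":0,"tz":0,"spin":1,"claw":0.2},{"tx":0,"ty":0,"tz":0,"spin":1,"claw":0.2}]' >/dev/null
python3 -m pendant '[{"tx":0,"ty":0,"tz":0,"spin":1,"claw":0.2},{"tx":0,"ty":0,"tz":0,"spin":1,"claw":0.2},{"tx":0,"ty":0,"tz":0,"spin":1,"claw":0.2},{"tx":0,"ty":0,"tz":0,"spin":1,"claw":0.2},{"tx":0,"ty":0,"tz":0,"spin":1,"claw":0.2},{"tx":0,"ty":0,"tz":0,"spin":1,"claw":0.2},{"tx":0,"ty":0,"tz":0,"spin":1,"claw":0.2},{"tx":0,"ty":0,"tz":0,"spin":1,"claw":0.2},{"tx":0,"ty":0,"tz":0,"spin":1,"claw":0.2},{"tx":0,"ty":0,"tz":0,"spin":1,"claw":0.2}]' >/dev/null
python3 -m pendant '[{"tx":0,"ty":0,"tz":0,"spin":1,"claw":0.2},{"tx":0,"ty":0,"tz":0,"spin":1,"claw":0.2},{"tx":0,"ty":0,"tz":0,"spin":1,"claw":0.2},{"tx":0,"ty":0,"tz":0,"spin":1,"claw":0.2},{"tx":0,"ty":0,"tz":0,"spin":0.35,"claw":0.2},{"tx":0,"ty":0,"tz":0,"spin":0,"claw":0.2}]'
python3 -c "
from h import *
go(.522,.1265,.1305,-5)
im=cams.read_camera('side');cv2.imwrite('pics/s15.png',im[:,:,::-1])
h=cv2.cvtColor(np.ascontiguousarray(im),cv2.COLOR_RGB2HSV);m=(h[...,0]>98)&(h[...,0]<122)&(h[...,1]>130)&(h[...,2]>60)
v,u=np.nonzero(m[245:285,262:295]);print('label',u.mean()+262,v.mean()+245,u.min()+262,u.max()+262,v.min()+245,v.max()+245,len(u))"
```

```text
time_s: 87.2
tool_pos: [0.5424, 0.1246, 0.218]
tool_rot: [180.0, 0.1, -5.0]
force: [-0.7, -0.4, 0.2]
grip_width: 0.0697
grasp_force: 0.0
t 87.2 pos [0.5424 0.1246 0.218 ] yaw [ 1.8e+02  1.0e-01 -5.0e+00] -> tx,ty,tz [-0.41 -0.    2.27]  spin rows 0.00
label 279.13157894736844 266.57894736842104 276 283 263 270 38
```

```bash

python3 -m pendant '[{"tx":-0.4,"ty":-0.05,"tz":0,"spin":0,"claw":0.2},{"tx":0,"ty":0,"tz":0.8,"spin":0,"claw":0.2},{"tx":0,"ty":0,"tz":0.8,"spin":0,"claw":0.2},{"tx":0,"ty":0,"tz":0.67,"spin":0,"claw":0.2},{"tx":0,"ty":0,"tz":0,"spin":0,"claw":0.2},{"tx":0,"ty":0,"tz":0,"spin":0,"claw":1},{"tx":0,"ty":0,"tz":0,"spin":0,"claw":1},{"tx":0,"ty":0,"tz":0,"spin":0,"claw":1},{"tx":0,"ty":0,"tz":0,"spin":0,"claw":1},{"tx":0,"ty":0,"tz":0,"spin":0,"claw":1}]' 12
python3 -m pendant '[{"tx":-0.02,"ty":0,"tz":0.06,"spin":0,"claw":1},{"tx":0,"ty":0,"tz":0,"spin":0,"claw":1}]' 15
python3 -m pendant '[{"tx":-0.02,"ty":0,"tz":0.06,"spin":0,"claw":1},{"tx":0,"ty":0,"tz":0,"spin":0,"claw":1}]'|sed -n '2p;4p'
python3 -m pendant '[{"tx":-0.02,"ty":0,"tz":0.06,"spin":0,"claw":1},{"tx":0,"ty":0,"tz":0,"spin":0,"claw":1}]'|sed -n '2p;4p'
```

```text
time_s: 88.5
tool_pos: [0.523, 0.1299, 0.1056]
tool_rot: [180.0, -0.0, -4.9]
force: [0.4, -0.4, 0.8]
grip_width: 0.0275
grasp_force: 0.1
time_s: 88.75
tool_pos: [0.5212, 0.13, 0.102]
tool_rot: [180.0, 0.1, -4.9]
force: [-1.6, -0.4, 0.8]
grip_width: 0.0079
grasp_force: 0.7
tool_pos: [0.5202, 0.1303, 0.0993]
force: [-3.3, 0.9, 3.7]
tool_pos: [0.5196, 0.1308, 0.0974]
force: [-4.9, -0.7, 9.6]
```

```bash

python3 -m pendant '[{"tx":0.02,"ty":0,"tz":-0.2,"spin":0,"claw":0.2},{"tx":-0.1,"ty":0,"tz":0,"spin":0,"claw":0.2},{"tx":0,"ty":0,"tz":0,"spin":0,"claw":0.2},{"tx":0,"ty":0,"tz":0,"spin":0,"claw":0.2},{"tx":0,"ty":0,"tz":0,"spin":0,"claw":0.2},{"tx":0,"ty":0,"tz":0,"spin":0,"claw":0.2},{"tx":0,"ty":0,"tz":0,"spin":0,"claw":0.2},{"tx":0,"ty":0,"tz":0,"spin":0,"claw":0.2}]'
python3 -c "
from h import *
go(*rk(.041,.0445,.133),-5)"
```

```text
time_s: 90.25
tool_pos: [0.5159, 0.1306, 0.1064]
tool_rot: [180.0, 0.0, -4.9]
force: [0.3, -0.4, -0.1]
grip_width: 0.0673
grasp_force: 0.0
t 90.25 pos [0.5159 0.1306 0.1064] yaw [180.    0.   -4.9] -> tx,ty,tz [ 0.45  0.05 -0.01]  spin rows 0.01
```

```bash

python3 -m pendant '[{"tx":0.2,"ty":0.05,"tz":0,"spin":0,"claw":0.2},{"tx":0.25,"ty":0,"tz":0,"spin":0,"claw":0.2},{"tx":0,"ty":0,"tz":0,"spin":0,"claw":0.2},{"tx":0,"ty":0,"tz":0,"spin":0,"claw":0.2}]'
python3 -m pendant '[{"tx":0,"ty":0,"tz":0,"spin":0,"claw":1},{"tx":0,"ty":0,"tz":0,"spin":0,"claw":1},{"tx":0,"ty":0,"tz":0,"spin":0,"claw":1},{"tx":0,"ty":0,"tz":0,"spin":0,"claw":1}]' 15
```

```text
time_s: 90.75
tool_pos: [0.538, 0.1263, 0.1062]
tool_rot: [-180.0, 0.0, -4.9]
force: [-0.4, -0.2, -0.7]
grip_width: 0.0696
grasp_force: 0.0
time_s: 91.25
tool_pos: [0.538, 0.126, 0.1065]
tool_rot: [180.0, 0.0, -5.0]
force: [-0.7, -1.2, -0.9]
grip_width: 0.0517
grasp_force: 15.0
```

```bash

python3 -m pendant '[{"tx":-0.02,"ty":0,"tz":0.05,"spin":0,"claw":1},{"tx":0,"ty":0,"tz":0,"spin":0,"claw":1}]' 25 |sed -n '2p;4p'
python3 -m pendant '[{"tx":-0.02,"ty":0,"tz":0.05,"spin":0,"claw":1},{"tx":0,"ty":0,"tz":0,"spin":0,"claw":1}]'|sed -n '2p;4p'
python3 -m pendant '[{"tx":-0.02,"ty":0,"tz":0.05,"spin":0,"claw":1},{"tx":0,"ty":0,"tz":0,"spin":0,"claw":1}]'|sed -n '2p;4p'
```

```text
tool_pos: [0.5383, 0.1261, 0.1061]
force: [-2.6, -2.9, 11.4]
tool_pos: [0.5384, 0.1261, 0.106]
force: [-5.5, -3.8, 22.9]
tool_pos: [0.5389, 0.1261, 0.1052]
force: [-6.8, -5.0, 31.1]
```

```bash

python3 -m pendant '[{"tx":0.06,"ty":0.02,"tz":-0.15,"spin":0,"claw":1},{"tx":0.08,"ty":0.02,"tz":-0.16,"spin":0,"claw":1},{"tx":0,"ty":0,"tz":0,"spin":0,"claw":1},{"tx":0,"ty":0,"tz":0,"spin":0,"claw":1}]' 40 |sed -n '2p;4p'
python3 -m pendant '[{"tx":-0.03,"ty":0,"tz":0.06,"spin":0,"claw":1},{"tx":0,"ty":0,"tz":0,"spin":0,"claw":1}]'|sed -n '2p;4p'
python3 -m pendant '[{"tx":-0.03,"ty":0,"tz":0.06,"spin":0,"claw":1},{"tx":0,"ty":0,"tz":0,"spin":0,"claw":1}]'|sed -n '2p;4p'
python3 -m pendant '[{"tx":-0.03,"ty":0,"tz":0.06,"spin":0,"claw":1},{"tx":0,"ty":0,"tz":0,"spin":0,"claw":1}]'|sed -n '2p;4p'
python3 -m pendant '[{"tx":-0.03,"ty":0,"tz":0.06,"spin":0,"claw":1},{"tx":0,"ty":0,"tz":0,"spin":0,"claw":1}]'|sed -n '2p;4p'
```

```text
tool_pos: [0.5414, 0.1238, 0.1136]
force: [-0.6, 0.1, -1.6]
tool_pos: [0.5398, 0.1239, 0.1107]
force: [0.2, -0.4, -1.6]
tool_pos: [0.5386, 0.1241, 0.1081]
force: [0.8, -0.4, -1.6]
tool_pos: [0.5381, 0.1242, 0.1059]
force: [0.1, 0.1, 0.4]
tool_pos: [0.5385, 0.1242, 0.1055]
force: [-0.3, -1.4, 12.6]
```

```bash

python3 -m pendant '[{"tx":0,"ty":0,"tz":-0.05,"spin":0,"claw":0.2},{"tx":0,"ty":0,"tz":0,"spin":0,"claw":0.2},{"tx":0,"ty":0,"tz":0,"spin":0,"claw":0.2},{"tx":0,"ty":0,"tz":0,"spin":0,"claw":0.2},{"tx":0,"ty":0,"tz":0,"spin":0,"claw":0.2},{"tx":0,"ty":0,"tz":-0.3,"spin":0,"claw":0.2},{"tx":0,"ty":0,"tz":-0.9,"spin":0,"claw":0.2},{"tx":0,"ty":0,"tz":-0.9,"spin":-1,"claw":0.4},{"tx":0,"ty":0,"tz":-0.3,"spin":-1,"claw":0.4},{"tx":0,"ty":0,"tz":0,"spin":-1,"claw":0.4}]'
python3 - <<'E'
from h import *
A=cv2.imread('pics/s12.png')[:,:,::-1];im=cams.read_camera('side');cv2.imwrite('pics/s16.png',im[:,:,::-1])
def cen(im,c,g):
    x,y,w,h=g;m=mask(im,c)[y:y+h,x:x+w];v,u=np.nonzero(m);return len(u),u.min()+x,u.max()+x,v.min()+y,v.max()+y,round(u.mean()+x,1),round(v.mean()+y,1)
for n,i in(('s12',A),('now',im)):
    for c,g in(('blue',(268,256,24,25)),('blue',(296,215,30,36)),('green',(276,225,30,40)),('orange',(232,250,36,42))): print(n,c,*cen(i,c,g))
# expected label shift if slid 5 mm down the slot
a=rk(.0+.03,.042,.09);b=a-np.array([.0021,0,.0045]);print(w2p('side',[a,b]))
E
```

```text
time_s: 94.75
tool_pos: [0.5372, 0.1249, 0.2281]
tool_rot: [180.0, -0.3, 7.2]
force: [-0.3, -0.8, 0.4]
grip_width: 0.0535
grasp_force: 0.0
s12 blue 50 276 284 261 269 280.0 265.0
s12 blue 277 298 321 219 248 308.1 232.4
s12 green 386 279 304 230 260 290.6 243.8
s12 orange 513 235 264 252 288 248.4 269.0
now blue 38 276 283 263 270 279.4 266.4
now blue 275 298 321 219 248 308.1 232.4
now green 385 279 304 229 260 290.8 243.8
now orange 515 235 264 252 288 248.4 269.0
[[272.67510106 257.83182713]
 [273.50223511 259.67382379]]
```

White is down now. To the bar.

```bash

python3 -m pendant '[{"tx":0,"ty":0,"tz":0,"spin":-1,"claw":0.4},{"tx":0,"ty":0,"tz":0,"spin":-1,"claw":0.4},{"tx":0,"ty":0,"tz":0,"spin":-1,"claw":0.4},{"tx":0,"ty":0,"tz":0,"spin":-1,"claw":0.4},{"tx":0,"ty":0,"tz":0,"spin":-1,"claw":0.4},{"tx":0,"ty":0,"tz":0,"spin":-1,"claw":0.4},{"tx":0,"ty":0,"tz":0,"spin":-1,"claw":0.4},{"tx":0,"ty":0,"tz":0,"spin":-1,"claw":0.4},{"tx":0,"ty":0,"tz":0,"spin":-1,"claw":0.4},{"tx":0,"ty":0,"tz":0,"spin":-1,"claw":0.4}]' >/dev/null
python3 -m pendant '[{"tx":0,"ty":0,"tz":0,"spin":-1,"claw":0.4},{"tx":0,"ty":0,"tz":0,"spin":-1,"claw":0.4},{"tx":0,"ty":0,"tz":0,"spin":-1,"claw":0.4},{"tx":0,"ty":0,"tz":0,"spin":-1,"claw":0.4},{"tx":0,"ty":0,"tz":0,"spin":-1,"claw":0.4},{"tx":0,"ty":0,"tz":0,"spin":-1,"claw":0.4},{"tx":0,"ty":0,"tz":0,"spin":-1,"claw":0.4},{"tx":0,"ty":0,"tz":0,"spin":-1,"claw":0.4},{"tx":0,"ty":0,"tz":0,"spin":-1,"claw":0.4},{"tx":0,"ty":0,"tz":0,"spin":0,"claw":0.4}]'
python3 -c "
from h import *
go(.6155,.0729,.1694,84.5)"
```

```text
time_s: 97.3
tool_pos: [0.536, 0.1244, 0.2254]
tool_rot: [180.0, 0.0, 83.0]
force: [-0.3, 0.6, 0.5]
grip_width: 0.0521
grasp_force: 0.0
t 97.3 pos [0.536  0.1244 0.2254] yaw [180.   0.  83.] -> tx,ty,tz [-0.83  1.7   1.64]  spin rows -0.38
```

```bash

python3 -m pendant '[{"tx":-0.42,"ty":0.85,"tz":0,"spin":0,"claw":0.4},{"tx":-0.42,"ty":0.85,"tz":0,"spin":0,"claw":0.4},{"tx":0,"ty":0,"tz":0,"spin":-0.38,"claw":0.4},{"tx":0,"ty":0,"tz":0.5,"spin":0,"claw":0.4},{"tx":0,"ty":0,"tz":0.6,"spin":0,"claw":0.4},{"tx":0,"ty":0,"tz":0.54,"spin":0,"claw":0.4},{"tx":0,"ty":0,"tz":0,"spin":0,"claw":0.4},{"tx":0,"ty":0,"tz":0,"spin":0,"claw":0.4}]'
python3 -m pendant '[{"tx":0,"ty":0,"tz":0,"spin":0,"claw":1},{"tx":0,"ty":0,"tz":0,"spin":0,"claw":1},{"tx":0,"ty":0,"tz":0,"spin":0,"claw":1},{"tx":0,"ty":0,"tz":0,"spin":0,"claw":1},{"tx":0,"ty":0,"tz":0,"spin":0,"claw":1},{"tx":0,"ty":0,"tz":0,"spin":0,"claw":1},{"tx":0,"ty":0,"tz":0,"spin":0,"claw":1}]' 30
```

```text
time_s: 98.3
tool_pos: [0.6156, 0.073, 0.1443]
tool_rot: [179.9, -0.0, 84.6]
force: [-0.7, -0.6, 0.6]
grip_width: 0.0521
grasp_force: 0.0
time_s: 99.18
tool_pos: [0.6151, 0.0723, 0.1429]
tool_rot: [-180.0, 0.0, 84.6]
force: [-0.6, 0.3, 0.7]
grip_width: 0.0118
grasp_force: 30.0
```

```bash

python3 -m pendant '[{"tx":0,"ty":-0.25,"tz":0,"spin":0,"claw":1},{"tx":0,"ty":-0.25,"tz":0,"spin":0,"claw":1},{"tx":0,"ty":-0.25,"tz":0,"spin":0,"claw":1},{"tx":0,"ty":-0.25,"tz":0,"spin":0,"claw":1},{"tx":0,"ty":0,"tz":0,"spin":0,"claw":1}]'
python3 -m pendant '[{"tx":0,"ty":-0.2,"tz":0,"spin":0,"claw":1},{"tx":0,"ty":-0.2,"tz":0,"spin":0,"claw":1},{"tx":0,"ty":-0.1,"tz":0,"spin":0,"claw":1},{"tx":0,"ty":-0.06,"tz":0,"spin":0,"claw":1},{"tx":0,"ty":0,"tz":0,"spin":0,"claw":1},{"tx":0,"ty":0,"tz":0,"spin":0,"claw":1}]'|sed -n '2,5p'
python3 -m pendant '[{"tx":0,"ty":-0.06,"tz":0,"spin":0,"claw":1},{"tx":0,"ty":0,"tz":0,"spin":0,"claw":1}]'|sed -n '2,5p'
```

```text
time_s: 99.8
tool_pos: [0.5634, 0.0773, 0.1429]
tool_rot: [-179.9, 0.1, 84.6]
force: [-2.1, 0.7, 0.6]
grip_width: 0.0116
grasp_force: 30.0
tool_pos: [0.5412, 0.0794, 0.1429]
tool_rot: [179.5, -0.1, 84.5]
force: [13.9, 0.6, -10.2]
grip_width: 0.0115
tool_pos: [0.5412, 0.0795, 0.143]
tool_rot: [179.2, -0.2, 84.5]
force: [23.0, 0.5, -18.5]
grip_width: 0.0117
```

```bash

python3 -m pendant '[{"tx":0,"ty":0.13,"tz":0,"spin":0,"claw":0.4},{"tx":0,"ty":0,"tz":0,"spin":0,"claw":0.4},{"tx":0,"ty":0,"tz":0,"spin":0,"claw":0.4},{"tx":0,"ty":0,"tz":0,"spin":0,"claw":0.4},{"tx":0,"ty":0,"tz":0,"spin":0,"claw":0.4},{"tx":0,"ty":0,"tz":-0.9,"spin":0,"claw":0.4},{"tx":0,"ty":0,"tz":-0.8,"spin":0,"claw":0.4},{"tx":0,"ty":0,"tz":0,"spin":0,"claw":0.4}]'
python3 -c "
from h import *
go(.5665,.352,.24,84.5)
im=cams.read_camera('side');cv2.imwrite('pics/s17.png',im[:,:,::-1])"
```

```text
time_s: 101.8
tool_pos: [0.543, 0.0801, 0.2313]
tool_rot: [179.6, -0.0, 84.6]
force: [0.6, -0.1, 0.0]
grip_width: 0.0523
grasp_force: 0.0
t 101.8 pos [0.543  0.0801 0.2313] yaw [179.6  -0.   84.6] -> tx,ty,tz [ 5.46 -0.05  0.35]  spin rows 0.02
```

```bash

python3 -m pendant '[{"tx":0.9,"ty":0,"tz":0,"spin":0,"claw":0.4},{"tx":0.9,"ty":0,"tz":0,"spin":0,"claw":0.4},{"tx":0.9,"ty":0,"tz":0,"spin":0,"claw":0.4},{"tx":0.9,"ty":0,"tz":0,"spin":0,"claw":0.4},{"tx":0.9,"ty":-0.05,"tz":0,"spin":0,"claw":0.4},{"tx":0.9,"ty":0,"tz":0.3,"spin":0,"claw":0.4},{"tx":0.06,"ty":0,"tz":0.8,"spin":0,"claw":0.4},{"tx":0,"ty":0,"tz":0.8,"spin":0,"claw":0.4},{"tx":0,"ty":0,"tz":0,"spin":0,"claw":0.4},{"tx":0,"ty":0,"tz":0,"spin":0,"claw":0.4}]'
python3 -c "
from h import *
go(.5665,.352,.088,84.5)"
```

```text
time_s: 103.1
tool_pos: [0.5646, 0.3517, 0.1337]
tool_rot: [180.0, -0.0, 84.6]
force: [0.3, 0.1, 0.1]
grip_width: 0.052
grasp_force: 0.0
t 103.1 pos [0.5646 0.3517 0.1337] yaw [180.   -0.   84.6] -> tx,ty,tz [0.01 0.04 1.43]  spin rows 0.02
```

```bash

python3 -m pendant '[{"tx":0,"ty":0.04,"tz":0.5,"spin":0,"claw":0.4},{"tx":0,"ty":0,"tz":0.5,"spin":0,"claw":0.4},{"tx":0,"ty":0,"tz":0.4,"spin":0,"claw":0.4},{"tx":0,"ty":0,"tz":0,"spin":0,"claw":0.4},{"tx":0,"ty":0,"tz":0,"spin":0,"claw":1},{"tx":0,"ty":0,"tz":0,"spin":0,"claw":1},{"tx":0,"ty":0,"tz":0,"spin":0,"claw":1},{"tx":0,"ty":0,"tz":0,"spin":0,"claw":1},{"tx":0,"ty":0,"tz":0,"spin":0,"claw":1},{"tx":0,"ty":0,"tz":0,"spin":0,"claw":1}]' 30
python3 -m pendant '[{"tx":-0.2,"ty":0,"tz":0,"spin":0,"claw":1},{"tx":-0.2,"ty":0,"tz":0,"spin":0,"claw":1},{"tx":0,"ty":0,"tz":0,"spin":0,"claw":1}]'
python3 -m pendant '[{"tx":-0.1,"ty":0,"tz":0,"spin":0,"claw":1},{"tx":-0.1,"ty":0,"tz":0,"spin":0,"claw":1},{"tx":0,"ty":0,"tz":0,"spin":0,"claw":1},{"tx":0,"ty":0,"tz":0,"spin":0,"claw":1}]'|sed -n '2,5p'
```

```text
time_s: 104.35
tool_pos: [0.5667, 0.3512, 0.0631]
tool_rot: [180.0, -0.0, 84.6]
force: [0.1, -0.2, 0.5]
grip_width: 0.013
grasp_force: 30.0
time_s: 104.72
tool_pos: [0.5646, 0.3293, 0.0629]
tool_rot: [-180.0, 0.1, 84.5]
force: [0.2, -1.5, 1.9]
grip_width: 0.015
grasp_force: 29.7
tool_pos: [0.5637, 0.3205, 0.0629]
tool_rot: [180.0, 0.1, 84.5]
force: [2.5, -0.7, 0.5]
grip_width: 0.0156
```

```bash

python3 -m pendant '[{"tx":-0.08,"ty":0,"tz":0,"spin":0,"claw":1},{"tx":0,"ty":0,"tz":0,"spin":0,"claw":1},{"tx":0,"ty":0,"tz":0,"spin":0,"claw":1}]'|sed -n '2,6p'
python3 -m pendant '[{"tx":-0.08,"ty":0,"tz":0,"spin":0,"claw":1},{"tx":0,"ty":0,"tz":0,"spin":0,"claw":1}]'|sed -n '2,6p'
python3 -c "
from h import *
for n in('s17.png',None):
  im=cv2.imread('pics/'+n)[:,:,::-1] if n else cams.read_camera('side')
  if not n: cv2.imwrite('pics/s18.png',im[:,:,::-1])
  h=cv2.cvtColor(np.ascontiguousarray(im),cv2.COLOR_RGB2HSV)[275:330,175:245];m=((h[...,0]<6)|(h[...,0]>174))&(h[...,1]>180)&(h[...,2]>120);v,u=np.nonzero(m);print(len(u),u.mean()+175,v.mean()+275)
im=cv2.imread('pics/side0.png')[:,:,::-1];h=cv2.cvtColor(np.ascontiguousarray(im),cv2.COLOR_RGB2HSV)[275:330,175:245];m=((h[...,0]<6)|(h[...,0]>174))&(h[...,1]>180)&(h[...,2]>120);v,u=np.nonzero(m);print(len(u),u.mean()+175,v.mean()+275)"
```

```text
tool_pos: [0.5635, 0.3193, 0.0629]
tool_rot: [179.9, -0.2, 84.6]
force: [4.6, 4.3, -4.5]
grip_width: 0.0157
grasp_force: 30.0
tool_pos: [0.5635, 0.3191, 0.063]
tool_rot: [179.8, -0.6, 84.7]
force: [8.1, 11.9, -9.1]
grip_width: 0.0156
grasp_force: 30.4
155 198.23225806451612 304.19354838709677
115 208.45217391304348 298.25217391304346
128 208.59375 297.7109375
```

```bash

python3 -m pendant '[{"tx":0.12,"ty":0,"tz":0,"spin":0,"claw":0.4},{"tx":0,"ty":0,"tz":0,"spin":0,"claw":0.4},{"tx":0,"ty":0,"tz":0,"spin":0,"claw":0.4},{"tx":0,"ty":0,"tz":0,"spin":0,"claw":0.4},{"tx":0,"ty":0,"tz":0,"spin":0,"claw":0.4},{"tx":0,"ty":0,"tz":-0.8,"spin":0,"claw":0.4},{"tx":0,"ty":0,"tz":-0.9,"spin":0,"claw":0.4},{"tx":0,"ty":0,"tz":-0.9,"spin":0,"claw":0.4},{"tx":0,"ty":0,"tz":-0.5,"spin":0,"claw":0.4},{"tx":0,"ty":0,"tz":0,"spin":0,"claw":0.4}]'
python3 - <<'E'
from h import *
im=cams.read_camera('side');cv2.imwrite('pics/s19.png',im[:,:,::-1])
def red(i,g):
    x,y,w,hh=g;h=cv2.cvtColor(np.ascontiguousarray(i),cv2.COLOR_RGB2HSV)[y:y+hh,x:x+w];m=((h[...,0]<6)|(h[...,0]>174))&(h[...,1]>180)&(h[...,2]>120);v,u=np.nonzero(m);return len(u),(u.mean()+x).round(1),(v.mean()+y).round(1)
def cen(i,c,g):
    x,y,w,h=g;m=mask(i,c)[y:y+h,x:x+w];v,u=np.nonzero(m);return len(u),u.min()+x,u.max()+x,v.min()+y,v.max()+y,round(u.mean()+x,1),round(v.mean()+y,1)
A=cv2.imread('pics/side0.png')[:,:,::-1];B=cv2.imread('pics/s16.png')[:,:,::-1]
for i in(A,im): print('knob',red(i,(175,275,70,55)),'fin',red(i,(260,208,30,28)))
for n,i in(('s16',B),('now',im)):
    for c,g in(('blue',(268,256,24,25)),('blue',(296,215,30,36)),('green',(276,225,30,40)),('orange',(232,250,36,42))): print(n,c,*cen(i,c,g))
a=cv2.imread('pics/top0.png')[:,:,::-1].astype(int);t=cams.read_camera('top').astype(int);cv2.imwrite('pics/t9.png',t[:,:,::-1].astype('uint8'))
for nm,(x,y,w,h) in(('mug',(345,143,50,42)),('clock',(252,146,44,32))): print(nm,'mean diff',np.abs(a-t)[y:y+h,x:x+w].mean().round(2))
E
```

```text
time_s: 107.15
tool_pos: [0.5642, 0.3202, 0.2203]
tool_rot: [179.8, -0.1, 84.6]
force: [0.7, -1.0, -1.0]
grip_width: 0.0522
grasp_force: 0.0
knob (128, np.float64(208.6), np.float64(297.7)) fin (186, np.float64(275.0), np.float64(222.5))
knob (128, np.float64(208.9), np.float64(297.5)) fin (189, np.float64(275.2), np.float64(222.5))
s16 blue 38 276 283 263 270 279.4 266.4
s16 blue 275 298 321 219 248 308.1 232.4
s16 green 385 279 304 229 260 290.8 243.8
s16 orange 515 235 264 252 288 248.4 269.0
now blue 38 276 283 263 270 279.4 266.4
now blue 275 298 321 219 248 308.1 232.4
now green 377 279 304 230 260 290.8 244.0
now orange 502 235 264 253 288 248.4 269.1
mug mean diff 24.14
clock mean diff 35.84
```

```bash
python3 - <<'E'
from h import *
a=cv2.imread('pics/side0.png',0).astype('float32');b=cv2.imread('pics/s19.png',0).astype('float32');t0=cv2.imread('pics/top0.png',0);t=cv2.imread('pics/t9.png',0)
for n,A,B,(x,y,w,h) in(('clock side',a,b,(200,232,34,38)),('mug side',a,b,(250,206,18,25)),('mug top',t0,t,(347,147,45,36)),('clock top',t0,t,(256,150,36,24))):
    T=A[y:y+h,x:x+w].astype('uint8');S=B[y-10:y+h+10,x-10:x+w+10].astype('uint8');r=cv2.matchTemplate(S,T,cv2.TM_CCOEFF_NORMED);_,m,_,l=cv2.minMaxLoc(r);print(n,round(m,3),l[0]-10,l[1]-10)
print(env.get_obs()['force'],env.get_obs()['time_s'])
E
```

```text
clock side 0.985 0 0
mug side 0.995 0 0
mug top 0.992 0 0
clock top 0.974 0 0
[ 0.4388188  -0.59154796 -0.51479648] 107.25
```

Everything is in place; hand in.

```bash
python3 -c "
from cell import env
print(env.sign_off())"
```

```text
the job is handed in; nothing more can be done
None
```

The job is handed in at about 107 s: all four drives stand in their own slots leaning against the back, the bar is closed and the bolt is home at its stop, and the mug and clock have not moved; the white drive first sat about 4 mm high, so I pressed it down and checked it was on the slot floor.

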